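Clear the packed-up stack and lay out a tea tasting

TASK

Take the stack on the tea table apart and set each thing in its own place: the cup upright in the middle of the round coaster, the two wedge-shaped tea blocks side by side, head to tail, flat on the floor of the wooden tray, and the square caddy in the middle of the dark square slab, its sides parallel to the slab's. Set everything down gently without dropping anything, and leave the pitcher, the bowl and the jar where they are.

Things in the scene. Friction and masses are not known exactly. Their poses are not given: they have to be found in the camera images.
- cup: Small white porcelain cup without handle, top of the stack: 45 mm high, 48 mm outside diameter at the rim, tapering to 38 mm at the foot, wall 4 mm, about 90 g. Origin: centre of its underside; z up.
- wedge_high: Upper tea block, under the cup, crosswise on the lower one: brown card wrap, 66 long, 36 high, 70 g; from above a right-angled trapezium: parallel ends 40 and 20 wide, one straight and one slanted side. Origin: underside, mid-length, 10 in from the straight side; x to the narrow end (ends x=+-33), straight side y=-10, slanted from y=30 (wide end) to y=10. Grip by the ends near the straight side. All mm.
- wedge_low: Lower tea block, on the caddy, the same in shape, size and axes as the upper one; the two are interchangeable. Head to tail, slanted sides together, they fill 66 x 60 mm; grip the ends near the straight side to keep the fingers clear of the neighbour.
- caddy: Square wooden tea caddy, closed, the bottom of the stack, standing on the table: 64 x 64 mm, 45 mm high, about 140 g, dark wood with a thin brass seam round it. Origin: centre of its underside; x and y square to its sides, z up.
- tray: Wooden tray with low walls, fixed: 87 mm (x) by 81 mm (y) outside, walls 5 mm thick, inside 77 x 71 mm, floor 4 mm above the table, rim 12 mm above the table. Takes both wedge blocks, but only head to tail. Origin: centre of its underside, on the table; x, y along its sides.
- coaster: Round light-wood coaster with a cork centre, fixed: 84 mm diameter, 6 mm thick. Place of the cup. Origin: centre of its underside, on the table.
- slab: Square dark slab, fixed: 90 x 90 mm, 6 mm thick. Place of the caddy. Origin: centre of its underside, on the table; x, y along its sides.
- pitcher: Bystander: loose glass serving pitcher with one handle, 72 mm across and 70 mm high, beyond the work. Origin: centre of its underside.
- bowl: Bystander: loose blue ceramic bowl, 100 mm across, 40 mm high. Origin: centre of its underside.
- jar: Bystander: loose brown clay jar with a wooden cap, 68 mm across, 70 mm high. Origin: centre of its underside.
Not all that is in view belongs to the job. What is shaped like the wedge_high but purple is not meant.

How it is judged:
At the end, for the whole second after the job is handed in: Both wedges flat inside the tray (underside within 3 mm of its floor, tilt under 0.06 rad; only fits head to tail); cup upright on coaster and caddy flat on slab, each within 14 mm of centre, caddy sides within 0.2 rad of the slab's; all four at rest (x of wedge_low in the frame of tray between -0.031 and 0.031 m and y of wedge_low in the frame of tray between -0.031 and 0.031 m and z of each of wedge_low, wedge_high in the frame of tray below 0.007 m and angle between each of wedge_low, wedge_high, caddy's own z axis and vertical below 0.06 rad and x of wedge_high in the frame of tray between -0.031 and 0.031 m and y of wedge_high in the frame of tray between -0.031 and 0.031 m and horizontal distance between cup and coaster below 0.014 m and z of cup in the frame of coaster between 0.003 and 0.009 m and angle between cup's own z axis and vertical below 0.1 rad and horizontal distance between caddy and slab below 0.014 m and z of caddy in the frame of slab between 0.003 and 0.009 m and (angle between the x axis of caddy and the x axis of slab, either way round below 0.2 rad or angle between the x axis of caddy and the y axis of slab, either way round below 0.2 rad) and linear speed of each of caddy, wedge_low, wedge_high, cup below 0.02 m/s and angular speed of each of caddy, wedge_low, wedge_high, cup below 0.2 rad/s); the robot touches nothing.
It fails at once if a thing of the stack is dropped or falls (moves faster than 0.7 m/s while the fingers do not touch it) ((contact force between the fingers and cup below 0.05 N and linear speed of cup above 0.7 m/s) or (contact force between the fingers and wedge_high below 0.05 N and linear speed of wedge_high above 0.7 m/s) or (contact force between the fingers and wedge_low below 0.05 N and linear speed of wedge_low above 0.7 m/s) or (contact force between the fingers and caddy below 0.05 N and linear speed of caddy above 0.7 m/s)).
It fails at once if a bystander (pitcher, bowl or jar) is moved more than 30 mm (distance of any of pitcher, bowl, jar from where it was at the start of the episode above 0.03 m).
It also fails if it takes over 120 s, if anything falls off the work surface, if the arm or the gripper's body presses on something with over 40 N, if the wrist force passes 120 N, or if a joint passes its speed limit or range.

ROBOT

A 6-joint arm with a two-finger parallel gripper is mounted at the origin on the work surface. World frame = base frame: x ahead of the robot, y to its left, z up, the work surface at z = 0. Lengths are in m, angles in rad, forces in N, time in s.
With the tool pointing down it reaches from about 0.25 to 0.8 m from the base axis. Payload 8.5 kg.
Tool frame: the origin (TCP) lies at the very end of the fingers, on their centre line; the grasp point (between the pads) lies 19 mm behind it; z points along the fingers, x is the direction in which the jaws open and shut, and the axes are right-handed (so a half turn about z gives the same grasp; the last joint's range is limited). The gripper opens to 85 mm and grips with 20 to 120 N. Pads are 22 mm wide; open, the fingers measure 114 mm over their backs; the gripper's body (76 mm by 85 mm) begins 54 mm behind the grasp point. The pads swing forward as they close: fully open they stand 13 mm farther back than shut.
Start: joints at [1.151, 0.238, -0.013, 1.319, 0, 1.571], TCP at [0.214, 0.479, 0.231] pointing down, gripper open.
Joint ranges: [-2.66, 2.66], [-1.03, 1.9], [-1.14, 1.46], [-1.82, 2.27], [-1.45, 1.34], [-3.14, 3.14]. Speed limits (rad/s): [2.22, 2.22, 2.79, 3.14, 3.14, 3.14].

INTERFACE

Orientations are given as a unit quaternion [x, y, z, w].
In Python, from station import sensors, optics, robot gives the robot as it stands.
- The arm moves only by the tool apply_moves, never from a script. Its argument "commands" is a list of rows, each an object of numbers: "x", "y", "z": the shift along the tool's x, y, z in cm; "rx", "ry", "rz": the turn, a rotation vector about the tool's x, y, z in rad. A call has 1 to 20 rows; each row is the pose to reach, as a shift and turn from the pose commanded when the call began, along the tool's axes at that moment; what a row does not reach only later rows make up. A row lasts 1/12 s, in which the tool goes at most 41.7 mm and 7.16 degrees, less where a joint would pass 70% of its speed; a pose out of reach is approached as far as the arm can. A call with a gripper value outside its range is refused whole. "gripper" is the opening, from 0 (shut) to 1 (fully open), set as the call begins (left out, the last holds). The fingers move at their own pace and stop on an object; the grip force is fixed at half the most. Time passes only in rows, so rows that repeat a pose let the fingers close. It gives the time, the measured TCP pose, the force and the opening at its end, in the units of the state.
- sensors.state(): the state, without advancing time (a new reading comes with each control period).
- optics.capture(name): name is "side" or "top"; returns a dict with "frame" (384x512x3 uint8, red, green, blue), "mtx" (3x3 intrinsics, pixels), "position" and "rotation" of the camera in the world. Camera axes: x right, y up, looking along -z (the intrinsics and any distortion apply to the point x, -y, -z); pixel columns grow to the right and rows downward; lengths in m; the calibration is good to about 2 mm. A picture is of the moment at which its call begins. There is no depth.
- robot.close_job(): hands the job in, once; it reports no verdict.
The state is a dict: "time": time; "joint_pos": joint angles; "qd": joint speeds; "effort": joint torques, N m; "position": TCP position; "tool_rot": TCP orientation; "wrist_force": force on the tool from outside, world axes, zero at the start; "torque": the same for the moment, N m; "gripper_width": opening from 0.0 (shut) to 1.0 (fully open).
Only numpy, scipy, OpenCV 4.12 (cv2) and the standard library are available. Lean on these libraries where they do the work, as an engineer would, in place of code of your own. Each camera call takes 0.05 s, during which the arm holds its last target. There are 200 camera calls.

## Working session

There is one attempt and no reset: what is moved stays moved. The work goes in short steps, Python scripts to look and compute and a tool call to move; the robot and the scene stay as the last step left them, time stands still between calls to the robot, and variables do not carry over. Pictures are saved under pics/ and viewed, about 12 in all and at most 16, crops included, and the job is handed in when it is done.

Besides the shell and the picture viewer there is one more tool, called after ">>>" in YAML: its name, and indented under it one key for each argument. apply_moves: Moves the arm, as the interface text tells. Its arguments: {"type":"object","properties":{"commands":{"type":"array","items":{"type":"object","properties":{"x":{"type":"number"},"y":{"type":"number"},"z":{"type":"number"},"rx":{"type":"number"},"ry":{"type":"number"},"rz":{"type":"number"}}}},"gripper":{"type":"number"}},"required":["commands"]}

```bash
mkdir -p pics; ls
cat > h.py <<'E'
import numpy as np, cv2
from station import sensors, optics, robot
def cap(n):
    c=optics.capture(n); return c
def save(img,f,s=1.5):
    cv2.imwrite('pics/'+f,cv2.cvtColor(cv2.resize(img,None,fx=s,fy=s,interpolation=cv2.INTER_CUBIC),cv2.COLOR_RGB2BGR))
def rot(c):
    R=np.array(c['rotation'],float)
    if R.size==4:
        from scipy.spatial.transform import Rotation; return Rotation.from_quat(R).as_matrix()
    return R.reshape(3,3)
def ray(c,uv,z):
    uv=np.atleast_2d(np.array(uv,float)); K=np.array(c['mtx'])
    p=np.c_[uv,np.ones(len(uv))]@np.linalg.inv(K).T
    d=np.c_[p[:,0],-p[:,1],-p[:,2]]@rot(c).T; o=np.array(c['position'])
    return o+d*((z-o[2])/d[:,2])[:,None]
def proj(c,P):
    P=np.atleast_2d(np.array(P,float)); q=(P-np.array(c['position']))@rot(c)
    q=np.c_[q[:,0],-q[:,1],-q[:,2]]@np.array(c['mtx']).T
    return q[:,:2]/q[:,2:]
E
python3 - <<'E'
from h import *
for n in('top','side'):
    c=cap(n); save(c['frame'],n+'0.png'); print(n,{k:v for k,v in c.items() if k!='frame'})
print(sensors.state())
E
```

```text
pics
top {'mtx': array([[353.10659077,   0.        , 261.44423613],
       [  0.        , 353.10659077, 198.92575684],
       [  0.        ,   0.        ,   1.        ]]), 'position': array([0.55963902, 0.02109803, 0.92620111]), 'rotation': array([-0.00161297,  0.01015797,  0.71413548, -0.69993195])}
side {'mtx': array([[463.99141844,   0.        , 244.77229125],
       [  0.        , 463.99141844, 185.61840941],
       [  0.        ,   0.        ,   1.        ]]), 'position': array([ 0.20872312, -0.79152705,  0.77037352]), 'rotation': array([ 0.43472961, -0.09803675, -0.19117728,  0.87455715])}
{'time': 0.1, 'joint_pos': array([ 1.15099974e+00,  2.38760163e-01, -1.41200652e-02,  1.31921072e+00,
       -1.06757822e-05,  1.57079604e+00]), 'qd': array([ 0.00126639, -0.00086329,  0.00186052, -0.00012971, -0.0003624 ,
       -0.00029074]), 'effort': array([ 1.38577961e-04, -5.39719033e+01,  3.46998310e+01,  1.34316803e-02,
       -4.20085769e-05,  2.41746301e-05]), 'position': array([0.21383642, 0.47909284, 0.23074068]), 'tool_rot': array([ 8.38920096e-01,  5.44254218e-01, -5.40138312e-04,  3.56780412e-04]), 'wrist_force': array([-0.04680105,  0.12561223,  0.1442986 ]), 'torque': array([ 0.0006436 ,  0.00933648, -0.02309347]), 'gripper_width': 0.9982582778332098}
```

View pics/top0.png

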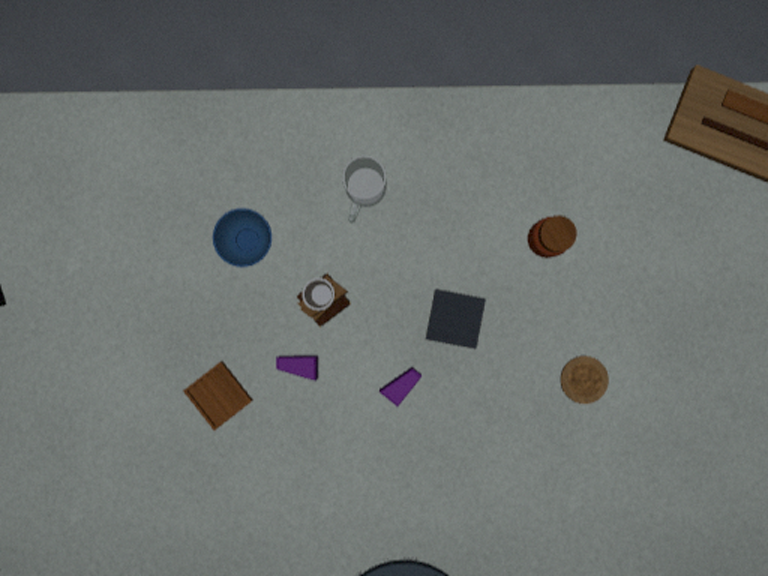

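View pics/side0.png

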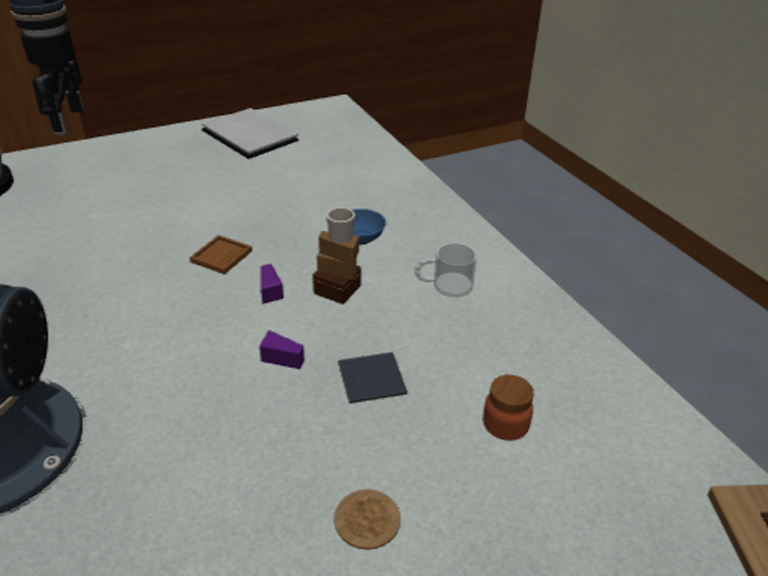

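Both views: stack at about (320,297) in the top view (1.5x) with the white cup on it, brown wedges and dark caddy; tray (218,395), slab (456,318), coaster (585,380). The two purple wedges at (298,367) and (401,386) are decoys; the brown ones in the stack under the cup fit. I'll confirm in a crop and measure.

Run:
```python
from h import *
c=cap('top'); f=c['frame']; s=cap('side')
a=cv2.resize(f[175:225,185:245],(480,400),interpolation=cv2.INTER_CUBIC)
b=cv2.resize(s['frame'][130:210,195:255],(300,400),interpolation=cv2.INTER_CUBIC)
save(cv2.convertScaleAbs(np.hstack([a,b]),alpha=1.5),'crop1.png',1)
hsv=cv2.cvtColor(f,cv2.COLOR_RGB2HSV)
bg=hsv[300,100];print('bg',bg, [hsv[r,q] for r,q in((263,145),(212,304),(253,390),(200,222))])
def blob(m,roi,z,name):
    k=np.zeros_like(m); r0,r1,c0,c1=roi; k[r0:r1,c0:c1]=m[r0:r1,c0:c1]
    k=cv2.morphologyEx(k,cv2.MORPH_CLOSE,np.ones((3,3)))
    cs,_=cv2.findContours(k,cv2.RETR_EXTERNAL,cv2.CHAIN_APPROX_NONE); ct=max(cs,key=cv2.contourArea)
    w=ray(c,ct[:,0,:],z)[:,:2]*1000
    r=cv2.minAreaRect(w.astype(np.float32)); print(name,'rect',r, 'circ',cv2.minEnclosingCircle(w.astype(np.float32)))
br=((hsv[...,1]>90)&(hsv[...,0]<25)).astype(np.uint8)*255
blob(br,(235,292,115,175),.012,'tray')
blob(br,(230,275,368,412),.006,'coaster')
blob((hsv[...,2]<75).astype(np.uint8)*255,(188,236,280,328),.006,'slab')
cup=((hsv[...,1]<40)&(hsv[...,2]>0)).astype(np.uint8)*255
```

```text
bg [ 75  12 125] [array([ 14, 167,  93], dtype=uint8), array([102,  57,  45], dtype=uint8), array([ 16, 137,  80], dtype=uint8), array([19, 79, 61], dtype=uint8)]
tray rect ((415.0308532714844, 313.36212158203125), (85.75242614746094, 82.9632568359375), 37.03230285644531) circ ((415.99114990234375, 313.88226318359375), 58.2065544128418)
coaster rect ((427.050537109375, -320.37530517578125), (78.69479370117188, 78.19721221923828), 88.53581237792969) circ ((427.843994140625, -320.751220703125), 40.895809173583984)
slab rect ((537.9278564453125, -98.60623168945312), (89.67938995361328, 89.01996612548828), 77.56021881103516) circ ((538.3490600585938, -98.83881378173828), 60.76369094848633)
```

View pics/crop1.png

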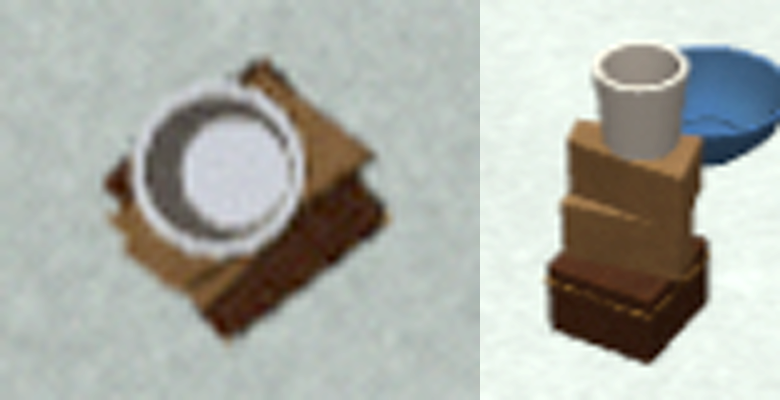

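The crop confirms: cup on two brown wedges crosswise, on the dark caddy with brass seam; cup rim centre near top pixel (211.8,195.8). Now a move helper and the cup position.

```bash
cat >> h.py <<'E'
from scipy.spatial.transform import Rotation as Ro
def yawnow():
    R=Ro.from_quat(sensors.state()['tool_rot']).as_matrix(); return np.degrees(np.arctan2(R[1,0],R[0,0]))
def go(x,y,z,yaw=None):
    """mm, deg -> rounded tool-frame cm shift and rotation vector to reach world pose, tool straight down"""
    s=sensors.state(); R=Ro.from_quat(s['tool_rot']).as_matrix(); y0=yawnow()
    if yaw is None: yaw=y0
    yaw=y0+(yaw-y0+90)%180-90
    a=np.radians(yaw); T=np.array([[np.cos(a),np.sin(a),0],[np.sin(a),-np.cos(a),0],[0,0,-1]])
    d=R.T@(np.array([x,y,z])-s['position']*1000)/10
    r=Ro.from_matrix(R.T@T).as_rotvec()
    print('shift',d.round(2),'rot',r.round(3),'yaw',round(y0,1),'->',round(yaw,1),'pos',(s['position']*1000).round(1),'q',s['joint_pos'].round(2))
E
python3 - <<'E'
from h import *
c=cap('top'); s=cap('side')
o=lambda u,v:(185+(u+.5)/8-.5,175+(v+.5)/8-.5)
print('cup top',ray(c,o(218,170),.162)*1000)
# side: crop scale 5, origin 195,130; rim ellipse centre (160,70) of strip
print('cup side',ray(s,(195+160.5/5-.5,130+71.5/5-.5),.162)*1000)
P=ray(c,[o(228,340),o(388,216),o(108,185)],.045)*1000; print('caddy',P.round(0))
E=P[1]-P[0]; print(np.degrees(np.arctan2(E[1],E[0])),np.linalg.norm(E[:2]))
p=ray(c,o(218,170),.162)[0]*1000
go(p[0],p[1],200,60)
E
```

```text
cup top [[581.14170978 118.85760686 162.        ]]
cup side [[580.56128633 112.06984566 162.        ]]
caddy [[531. 132.  45.]
 [569.  81.  45.]
 [580. 168.  45.]]
-53.323028178585666 62.929763441716005
shift [-17.94  48.22   3.12] rot [0.    0.001 0.104] yaw 65.9 -> 60.0 pos [213.9 479.3 231.1] q [ 1.15  0.24 -0.01  1.32 -0.    1.57]
```

Run:
```python
from h import *
go(581,117,200,90)
```

```text
shift [-18.11  48.29   3.12] rot [-0.     0.001 -0.42 ] yaw 65.9 -> 90.0 pos [213.9 479.3 231.1] q [ 1.15  0.24 -0.01  1.32 -0.    1.57]
```

>>> apply_moves:
  commands:
    - {"x":-18.1,"y":48.3,"z":3.1,"rz":-0.42}
    - {"x":-18.1,"y":48.3,"z":3.1,"rz":-0.42}
    - {"x":-18.1,"y":48.3,"z":3.1,"rz":-0.42}
    - {"x":-18.1,"y":48.3,"z":3.1,"rz":-0.42}
    - {"x":-18.1,"y":48.3,"z":3.1,"rz":-0.42}
    - {"x":-18.1,"y":48.3,"z":3.1,"rz":-0.42}
    - {"x":-18.1,"y":48.3,"z":3.1,"rz":-0.42}
    - {"x":-18.1,"y":48.3,"z":3.1,"rz":-0.42}
    - {"x":-18.1,"y":48.3,"z":3.1,"rz":-0.42}
    - {"x":-18.1,"y":48.3,"z":3.1,"rz":-0.42}
    - {"x":-18.1,"y":48.3,"z":3.1,"rz":-0.42}
    - {"x":-18.1,"y":48.3,"z":3.1,"rz":-0.42}
    - {"x":-18.1,"y":48.3,"z":3.1,"rz":-0.42}
    - {"x":-18.1,"y":48.3,"z":3.1,"rz":-0.42}
    - {"x":-18.1,"y":48.3,"z":3.1,"rz":-0.42}
    - {"x":-18.1,"y":48.3,"z":3.1,"rz":-0.42}
    - {"x":-18.1,"y":48.3,"z":3.1,"rz":-0.42}
    - {"x":-18.1,"y":48.3,"z":3.1,"rz":-0.42}
    - {"x":-18.1,"y":48.3,"z":3.1,"rz":-0.42}

```text
invalid input
```

>>> apply_moves:
  commands:
    - {"x":-18.1,"y":48.3,"z":3.1,"rx":0,"ry":0,"rz":-0.42}
    - {"x":-18.1,"y":48.3,"z":3.1,"rx":0,"ry":0,"rz":-0.42}
  gripper: 1.0

```text
time: 0.47
position: [0.2674, 0.4271, 0.2265]
tool_rot: [0.77, 0.639, -0.0, -0.0]
wrist_force: [1.5, 0.3, 0.3]
gripper_width: 1.004
```

Run:
```python
from h import *
go(581,117,200,90)
```

```text
shift [-24.69  36.54   2.65] rot [-0.    -0.    -0.186] yaw 79.4 -> 90.0 pos [267.4 427.1 226.5] q [ 1.01  0.2  -0.07  1.3   0.    1.2 ]
```

>>> apply_moves:
  commands:
    - {"x":-24.7,"y":36.5,"z":2.6,"rx":0,"ry":0,"rz":-0.19}
    - {"x":-24.7,"y":36.5,"z":2.6,"rx":0,"ry":0,"rz":-0.19}
    - {"x":-24.7,"y":36.5,"z":2.6,"rx":0,"ry":0,"rz":-0.19}
    - {"x":-24.7,"y":36.5,"z":2.6,"rx":0,"ry":0,"rz":-0.19}
    - {"x":-24.7,"y":36.5,"z":2.6,"rx":0,"ry":0,"rz":-0.19}
    - {"x":-24.7,"y":36.5,"z":2.6,"rx":0,"ry":0,"rz":-0.19}
    - {"x":-24.7,"y":36.5,"z":2.6,"rx":0,"ry":0,"rz":-0.19}
    - {"x":-24.7,"y":36.5,"z":2.6,"rx":0,"ry":0,"rz":-0.19}
    - {"x":-24.7,"y":36.5,"z":2.6,"rx":0,"ry":0,"rz":-0.19}
    - {"x":-24.7,"y":36.5,"z":2.6,"rx":0,"ry":0,"rz":-0.19}
    - {"x":-24.7,"y":36.5,"z":2.6,"rx":0,"ry":0,"rz":-0.19}
    - {"x":-24.7,"y":36.5,"z":2.6,"rx":0,"ry":0,"rz":-0.19}
    - {"x":-24.7,"y":36.5,"z":2.6,"rx":0,"ry":0,"rz":-0.19}
    - {"x":-24.7,"y":36.5,"z":2.6,"rx":0,"ry":0,"rz":-0.19}

```text
time: 1.63
position: [0.5779, 0.1141, 0.2005]
tool_rot: [0.709, 0.706, -0.0, -0.0]
wrist_force: [-0.1, 0.1, -0.5]
gripper_width: 0.999
```

Run:
```python
from h import *
go(581,117,128,90)
s=cap('side');c=cap('top')
b=cv2.resize(s['frame'][110:210,180:270],(540,600),interpolation=cv2.INTER_CUBIC)
save(cv2.convertScaleAbs(b,alpha=1.5),'a1.png',1)
```

```text
shift [0.29 0.32 7.25] rot [-0.001 -0.    -0.004] yaw 89.8 -> 90.0 pos [577.9 114.1 200.5] q [0.19 0.36 0.08 1.29 0.   0.2 ]
```

View pics/a1.png

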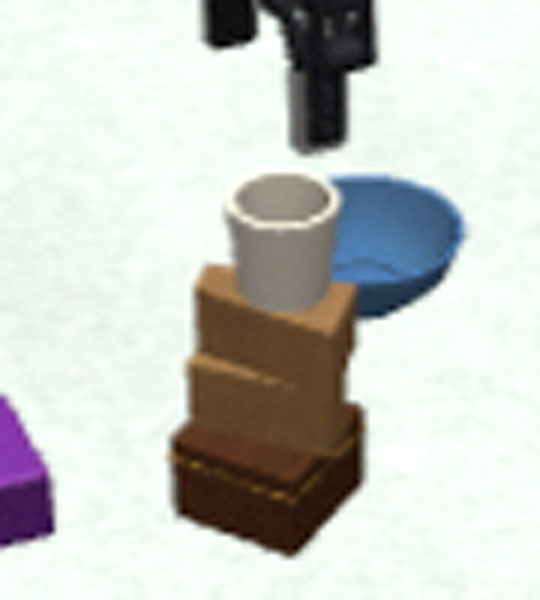

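Side view: fingers (ends at (320,150) and (228,45)) above the cup, rim centre (283,200). I use the known TCP as a check on the camera.

Run:
```python
from h import *
s=cap('side')
k=lambda p:((p-[180,110]+.5)*6-.5).round(0)
for z in(.2005,.2135): print(z,k(proj(s,[[.578,.114-.045,z],[.578,.114+.045,z]])))
print(k(proj(s,[[.581,.117,.162],[.581,.113,.162]])))
go(581,116,128,90)
```

```text
0.2005 [[317. 176.]
 [230.  73.]]
0.2135 [[317. 147.]
 [230.  45.]]
[[278. 199.]
 [282. 204.]]
shift [0.09 0.34 7.31] rot [ 0.    -0.    -0.002] yaw 89.9 -> 90.0 pos [577.6 115.1 201.1] q [0.2  0.36 0.08 1.29 0.   0.2 ]
```

>>> apply_moves:
  commands:
    - {"x":0.1,"y":0.4,"z":2,"rx":0,"ry":0,"rz":0}
    - {"x":0.1,"y":0.4,"z":4,"rx":0,"ry":0,"rz":0}
    - {"x":0.1,"y":0.4,"z":5.5,"rx":0,"ry":0,"rz":0}
    - {"x":0.1,"y":0.4,"z":6.5,"rx":0,"ry":0,"rz":0}
    - {"x":0.1,"y":0.4,"z":7.2,"rx":0,"ry":0,"rz":0}
    - {"x":0.1,"y":0.4,"z":7.5,"rx":0,"ry":0,"rz":0}
    - {"x":0.1,"y":0.4,"z":7.5,"rx":0,"ry":0,"rz":0}
    - {"x":0.1,"y":0.4,"z":7.5,"rx":0,"ry":0,"rz":0}
  gripper: 1.0

```text
time: 2.45
position: [0.5826, 0.1153, 0.1265]
tool_rot: [0.708, 0.706, 0.0, 0.0]
wrist_force: [0.0, -0.3, -0.6]
gripper_width: 1.0
```

>>> apply_moves:
  commands:
    - {"x":0}
    - {"x":0}
    - {"x":0}
    - {"x":0}
    - {"x":0}
    - {"x":0}
    - {"x":0}
    - {"x":0}
    - {"x":0}
    - {"x":0}
  gripper: 0.45

```text
invalid input
```

>>> apply_moves:
  commands:
    - {"x":0,"y":0,"z":0,"rx":0,"ry":0,"rz":0}
    - {"x":0,"y":0,"z":0,"rx":0,"ry":0,"rz":0}
    - {"x":0,"y":0,"z":0,"rx":0,"ry":0,"rz":0}
    - {"x":0,"y":0,"z":0,"rx":0,"ry":0,"rz":0}
    - {"x":0,"y":0,"z":0,"rx":0,"ry":0,"rz":0}
    - {"x":0,"y":0,"z":0,"rx":0,"ry":0,"rz":0}
    - {"x":0,"y":0,"z":0,"rx":0,"ry":0,"rz":0}
    - {"x":0,"y":0,"z":0,"rx":0,"ry":0,"rz":0}
  gripper: 0.4

```text
time: 3.12
position: [0.5828, 0.1152, 0.1265]
tool_rot: [0.708, 0.706, 0.001, 0.0]
wrist_force: [-0.7, 0.9, 5.7]
gripper_width: 0.529
```

>>> apply_moves:
  commands:
    - {"x":0,"y":0,"z":-0.3,"rx":0,"ry":0,"rz":0}
    - {"x":0,"y":0,"z":-1,"rx":0,"ry":0,"rz":0}
    - {"x":0,"y":0,"z":-2.5,"rx":0,"ry":0,"rz":0}
    - {"x":0,"y":0,"z":-4.5,"rx":0,"ry":0,"rz":0}
    - {"x":0,"y":0,"z":-6,"rx":0,"ry":0,"rz":0}
    - {"x":0,"y":0,"z":-7,"rx":0,"ry":0,"rz":0}
    - {"x":0,"y":0,"z":-7,"rx":0,"ry":0,"rz":0}
    - {"x":0,"y":0,"z":-7,"rx":0,"ry":0,"rz":0}

```text
time: 3.78
position: [0.5825, 0.115, 0.1959]
tool_rot: [0.708, 0.706, 0.0, 0.0]
wrist_force: [0.7, -1.0, -1.9]
gripper_width: 0.524
```

Run:
```python
from h import *
c=cap('top');f=c['frame']
a=cv2.resize(f[170:230,180:250],(560,480),interpolation=cv2.INTER_CUBIC)
s=cap('side')
b=cv2.resize(s['frame'][120:210,195:255],(240,360),interpolation=cv2.INTER_CUBIC)
go(427,-320,180,90)
```

```text
shift [-43.55 -15.31   1.52] rot [-0.002  0.    -0.004] yaw 89.8 -> 90.0 pos [581.8 114.9 194.8] q [ 0.2   0.37  0.08  1.28 -0.    0.2 ]
```

>>> apply_moves:
  commands:
    - {"x":-2,"y":-0.7,"z":0,"rx":0,"ry":0,"rz":0}
    - {"x":-5,"y":-1.8,"z":0,"rx":0,"ry":0,"rz":0}
    - {"x":-8.5,"y":-3,"z":0,"rx":0,"ry":0,"rz":0}
    - {"x":-12,"y":-4.2,"z":0,"rx":0,"ry":0,"rz":0}
    - {"x":-15.5,"y":-5.4,"z":0,"rx":0,"ry":0,"rz":0}
    - {"x":-19,"y":-6.7,"z":0,"rx":0,"ry":0,"rz":0}
    - {"x":-22.5,"y":-7.9,"z":0,"rx":0,"ry":0,"rz":0}
    - {"x":-26,"y":-9.1,"z":0.3,"rx":0,"ry":0,"rz":0}
    - {"x":-29.5,"y":-10.4,"z":0.6,"rx":0,"ry":0,"rz":0}
    - {"x":-33,"y":-11.6,"z":1,"rx":0,"ry":0,"rz":0}
    - {"x":-36.5,"y":-12.8,"z":1.2,"rx":0,"ry":0,"rz":0}
    - {"x":-40,"y":-14,"z":1.5,"rx":0,"ry":0,"rz":0}
    - {"x":-42.5,"y":-14.9,"z":1.5,"rx":0,"ry":0,"rz":0}
    - {"x":-43.5,"y":-15.3,"z":1.5,"rx":0,"ry":0,"rz":0}
    - {"x":-43.5,"y":-15.3,"z":1.5,"rx":0,"ry":0,"rz":0}
    - {"x":-43.5,"y":-15.3,"z":1.5,"rx":0,"ry":0,"rz":0}
    - {"x":-43.5,"y":-15.3,"z":1.5,"rx":0,"ry":0,"rz":0}

```text
time: 5.3
position: [0.4278, -0.3183, 0.1804]
tool_rot: [0.708, 0.706, 0.0, -0.001]
wrist_force: [0.2, -0.2, -0.7]
gripper_width: 0.522
```

Run:
```python
from h import *
go(427.5,-320.5,16.5,90)
c=cap('top');f=c['frame']; s=cap('side')
a=cv2.resize(f[170:230,180:250],(490,420),interpolation=cv2.INTER_CUBIC)
b=cv2.resize(s['frame'][140:210,195:245],(300,420),interpolation=cv2.INTER_CUBIC)
save(cv2.convertScaleAbs(np.hstack([a,b]),alpha=1.5),'stack2.png',1)
```

```text
shift [-0.23 -0.02 16.39] rot [-0.001 -0.001 -0.003] yaw 89.8 -> 90.0 pos [ 427.8 -318.3  180.4] q [-0.64  0.27 -0.1   1.2   0.   -0.64]
```

View pics/stack2.png

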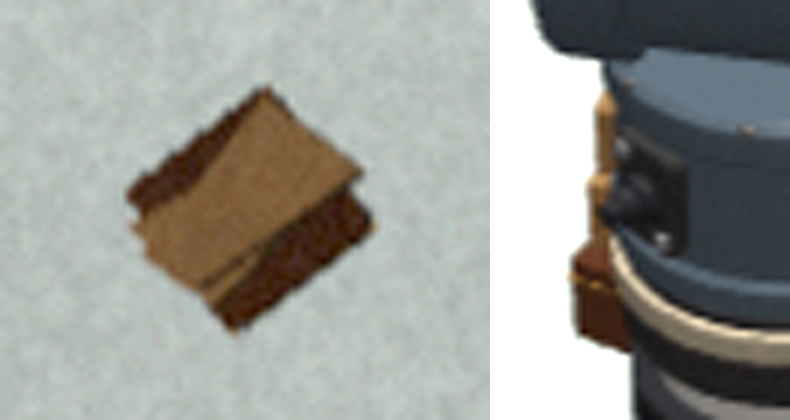

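Stack crop (7x, origin 180,170): upper wedge's wide end (268,90)-(362,172), straight side (362,172)-(200,290), narrow end at lower left. Lower the cup.

>>> apply_moves:
  commands:
    - {"x":-0.2,"y":0,"z":2,"rx":0,"ry":0,"rz":0}
    - {"x":-0.2,"y":0,"z":5,"rx":0,"ry":0,"rz":0}
    - {"x":-0.2,"y":0,"z":8,"rx":0,"ry":0,"rz":0}
    - {"x":-0.2,"y":0,"z":11,"rx":0,"ry":0,"rz":0}
    - {"x":-0.2,"y":0,"z":13.5,"rx":0,"ry":0,"rz":0}
    - {"x":-0.2,"y":0,"z":15,"rx":0,"ry":0,"rz":0}
    - {"x":-0.2,"y":0,"z":15.6,"rx":0,"ry":0,"rz":0}
    - {"x":-0.2,"y":0,"z":15.9,"rx":0,"ry":0,"rz":0}
    - {"x":-0.2,"y":0,"z":16.1,"rx":0,"ry":0,"rz":0}
    - {"x":-0.2,"y":0,"z":16.3,"rx":0,"ry":0,"rz":0}
    - {"x":-0.2,"y":0,"z":16.3,"rx":0,"ry":0,"rz":0}
    - {"x":-0.2,"y":0,"z":16.3,"rx":0,"ry":0,"rz":0}
    - {"x":-0.2,"y":0,"z":16.3,"rx":0,"ry":0,"rz":0}

```text
time: 6.48
position: [0.428, -0.3217, 0.0185]
tool_rot: [0.708, 0.706, 0.0, 0.001]
wrist_force: [0.4, 0.6, -1.7]
gripper_width: 0.518
```

>>> apply_moves:
  commands:
    - {"x":0,"y":0,"z":0.1,"rx":0,"ry":0,"rz":0}
    - {"x":0,"y":0,"z":0.2,"rx":0,"ry":0,"rz":0}
    - {"x":0,"y":0,"z":0.2,"rx":0,"ry":0,"rz":0}
    - {"x":0,"y":0,"z":0.2,"rx":0,"ry":0,"rz":0}

```text
time: 6.82
position: [0.4276, -0.3214, 0.0158]
tool_rot: [0.708, 0.706, -0.0, -0.0]
wrist_force: [-0.5, -0.8, -1.0]
gripper_width: 0.525
```

Run:
```python
from h import *
st=sensors.state(); print(st['position'],st['wrist_force'])
c=cap('top');f=c['frame']; s=cap('side')
b=cv2.resize(s['frame'][290:384,190:290],(600,564),interpolation=cv2.INTER_CUBIC)
save(cv2.convertScaleAbs(b,alpha=1.5),'cup.png',1)
```

```text
[ 0.42762213 -0.32139916  0.0158147 ] [-0.51223069 -0.77670139 -0.99422788]
```

View pics/cup.png

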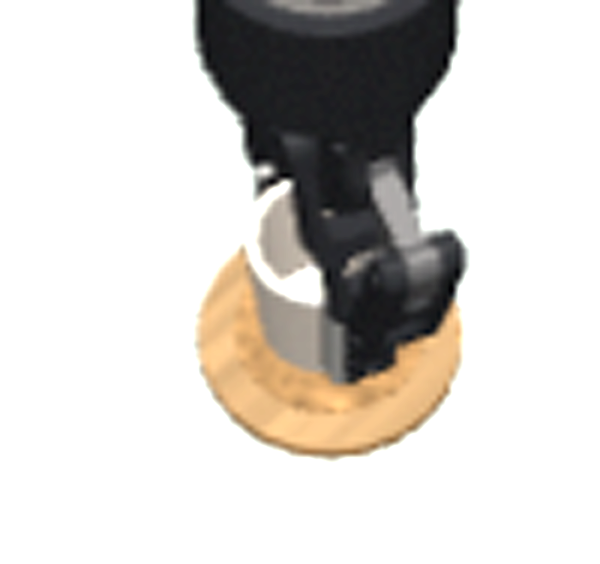

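Cup is held just over the cork, centred at about (325,330). Lowering in 1 mm steps until contact shows.

>>> apply_moves:
  commands:
    - {"x":0,"y":0,"z":0.1,"rx":0,"ry":0,"rz":0}
    - {"x":0,"y":0,"z":0.1,"rx":0,"ry":0,"rz":0}
    - {"x":0,"y":0,"z":0.1,"rx":0,"ry":0,"rz":0}

```text
time: 7.17
position: [0.428, -0.3214, 0.0155]
tool_rot: [0.708, 0.706, 0.0, 0.0]
wrist_force: [-1.2, 2.4, 7.6]
gripper_width: 0.523
```

>>> apply_moves:
  commands:
    - {"x":0,"y":0,"z":0.1,"rx":0,"ry":0,"rz":0}
    - {"x":0,"y":0,"z":0.1,"rx":0,"ry":0,"rz":0}
    - {"x":0,"y":0,"z":0.1,"rx":0,"ry":0,"rz":0}

```text
time: 7.42
position: [0.4282, -0.3214, 0.0154]
tool_rot: [0.708, 0.706, 0.0, 0.001]
wrist_force: [-3.7, 4.3, 18.3]
gripper_width: 0.528
```

Contact. Release slowly by opening, then rise.

>>> apply_moves:
  commands:
    - {"x":0,"y":0,"z":-0.1,"rx":0,"ry":0,"rz":0}
    - {"x":0,"y":0,"z":-0.1,"rx":0,"ry":0,"rz":0}
    - {"x":0,"y":0,"z":-0.1,"rx":0,"ry":0,"rz":0}

```text
time: 7.67
position: [0.4281, -0.3215, 0.0155]
tool_rot: [0.708, 0.706, 0.0, 0.001]
wrist_force: [-0.7, 2.0, 9.3]
gripper_width: 0.525
```

>>> apply_moves:
  commands:
    - {"x":0,"y":0,"z":0,"rx":0,"ry":0,"rz":0}
    - {"x":0,"y":0,"z":0,"rx":0,"ry":0,"rz":0}
    - {"x":0,"y":0,"z":0,"rx":0,"ry":0,"rz":0}
    - {"x":0,"y":0,"z":0,"rx":0,"ry":0,"rz":0}
    - {"x":0,"y":0,"z":0,"rx":0,"ry":0,"rz":0}
    - {"x":0,"y":0,"z":0,"rx":0,"ry":0,"rz":0}
    - {"x":0,"y":0,"z":-1,"rx":0,"ry":0,"rz":0}
    - {"x":0,"y":0,"z":-3,"rx":0,"ry":0,"rz":0}
    - {"x":0,"y":0,"z":-6,"rx":0,"ry":0,"rz":0}
    - {"x":0,"y":0,"z":-9,"rx":0,"ry":0,"rz":0}
    - {"x":0,"y":0,"z":-12,"rx":0,"ry":0,"rz":0}
    - {"x":0,"y":0,"z":-15,"rx":0,"ry":0,"rz":0}
    - {"x":0,"y":0,"z":-17,"rx":0,"ry":0,"rz":0}
    - {"x":0,"y":0,"z":-17,"rx":0,"ry":0,"rz":0}
  gripper: 1.0

```text
time: 8.83
position: [0.4293, -0.3226, 0.1901]
tool_rot: [0.708, 0.706, 0.0, 0.004]
wrist_force: [0.3, 0.3, 0.4]
gripper_width: 1.005
```

Run:
```python
from h import *
c=cap('top')
o=lambda u,v:(180+(u+.5)/7-.5,170+(v+.5)/7-.5)
# wedge_high top face corners
W=ray(c,[o(268,90),o(362,172),o(200,290)],.117)*1000; print(W.round(1))
d=W[1]-W[2]; n=W[0]-W[1]
print('axis wide->narrow deg',np.degrees(np.arctan2(-d[1],-d[0])),np.linalg.norm(d),'end edge',np.degrees(np.arctan2(n[1],n[0])),np.linalg.norm(n))
```

```text
[[612.8 110.2 117. ]
 [585.3  80.  117. ]
 [547.8 133.6 117. ]]
axis wide->narrow deg 124.99054828797206 65.40654859338714 end edge 47.75369714102549 40.82409508904048
```

Run:
```python
from h import *
fs=[cap('top')['frame'].astype(float) for _ in range(6)]
f=np.mean(fs,0)
a=cv2.resize(f[176:222,192:242],None,fx=12,fy=12,interpolation=cv2.INTER_CUBIC)
k=(190-0)/ (140)
save(np.clip((a-20)*2.2,0,255).astype(np.uint8),'s3.png',1)
go(581,117,200)
```

```text
shift [43.86 15.22 -1.6 ] rot [-0.002 -0.001  0.   ] yaw 89.8 -> 89.8 pos [ 427.1 -321.   183.8] q [-0.64  0.28 -0.09  1.21 -0.   -0.64]
```

View pics/s3.png

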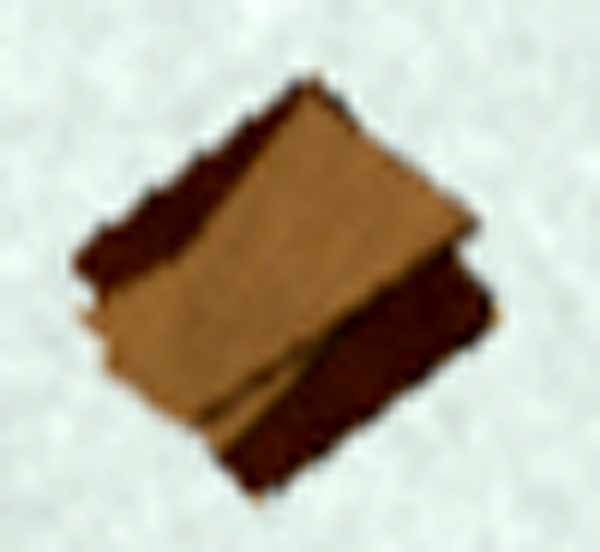

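```bash
cat >> h.py <<'E'
def wedge(cx,cy,ang,z):
    "corners of wedge with origin cx,cy mm, x axis at ang deg: wide/straight, narrow/straight, narrow/slant, wide/slant"
    a=np.radians(ang); L=np.array([[-33,-10],[33,-10],[33,10],[-33,30]])
    X=L@np.array([[np.cos(a),np.sin(a)],[-np.sin(a),np.cos(a)]])+[cx,cy]
    return np.c_[X,np.full(4,z)]/1000
E
python3 - <<'E'
from h import *
c=cap('top'); s=cap('side')
o=lambda u,v:(192+(u+.5)/12-.5,176+(v+.5)/12-.5)
W=ray(c,[o(315,78),o(470,215),o(195,420),o(105,365)],.117)*1000; print(W[:,:2].round(1))
d=W[3]-W[0]; print('straight', np.degrees(np.arctan2(d[1],d[0])),np.linalg.norm(d))
ang=np.degrees(np.arctan2(d[1],d[0]))
# straight side y=-10; inside must lie at +y(left of x axis)
n=np.array([-d[1],d[0]])/np.linalg.norm(d); m=(W[0]+W[3])[:2]/2
print('inside sign', np.sign((W[1,:2]-W[0,:2])@n)); cen=m+10*n; print('origin',cen)
C=wedge(*cen,ang,117)
print('top',((proj(c,C)-[192,176]+.5)*12-.5).round(0).tolist())
print('side a1',((proj(s,C)-[180,110]+.5)*6-.5).round(0).tolist())
L=ray(c,[o(80,318),o(225,450),o(310,360),o(190,250)],.081)*1000; print('low',L[:,:2].round(1))
E
```

```text
[[613.7 110.4]
 [586.9  81.3]
 [548.9 134.4]
 [559.7 151.3]]
straight 142.80683795493707 67.73281745026901
inside sign 1.0
origin [580.66068303 122.88653135]
top [[312.0, 82.0], [108.0, 361.0], [193.0, 423.0], [482.0, 205.0]]
side a1 [[355.0, 280.0], [205.0, 261.0], [193.0, 287.0], [334.0, 332.0]]
low [[569.2 161.9]
 [542.3 133.6]
 [559.9 116.4]
 [582.3 139.8]]
```

Run:
```python
from h import *
f=np.mean([cap('top')['frame'].astype(np.float32) for _ in range(6)],0); c=cap('top')
z=6; a=cv2.resize(f[232:295,112:178],None,fx=z,fy=z,interpolation=cv2.INTER_CUBIC)
g=a[...,0]-a[...,2]; t=(np.percentile(g,5)+np.percentile(g,95))/2; m=(g>t).astype(np.uint8)
cs,_=cv2.findContours(m,cv2.RETR_EXTERNAL,cv2.CHAIN_APPROX_NONE); ct=max(cs,key=cv2.contourArea)[:,0]
w=(ray(c,(ct+.5)/z-.5+[112,232],.012)[:,:2]*1000).astype(np.float32)
r=cv2.minAreaRect(w); print(r)
b=cv2.boxPoints(r); cen=b.mean(0)
for k in range(4):
    p,q=b[k],b[(k+1)%4]; e=(q-p)/np.linalg.norm(q-p); n=np.array([-e[1],e[0]])
    sel=w[(abs((w-p)@n)<4)&((w-p)@e>8)&((w-q)@e<-8)]
    l=cv2.fitLine(sel,cv2.DIST_HUBER,0,.01,.01).ravel(); print('edge ang',np.degrees(np.arctan2(l[1],l[0]))%180,'dist from cen',abs((cen-l[2:])@[-l[1],l[0]]))
go(580.5,122,190,143)
```

```text
((414.8108825683594, 313.68402099609375), (87.1598129272461, 83.04936981201172), 36.938873291015625)
edge ang 126.78975 dist from cen 43.067055
edge ang 37.01784 dist from cen 40.925583
edge ang 127.09521 dist from cen 42.89135
edge ang 36.893738 dist from cen 40.867752
shift [44.4  15.11 -0.53] rot [-0.    -0.    -0.929] yaw 89.8 -> 143.0 pos [ 427.7 -321.4  184.8] q [-0.64  0.27 -0.08  1.21 -0.   -0.64]
```

>>> apply_moves:
  commands:
    - {"x":44.4,"y":15.1,"z":-0.5,"rx":0,"ry":0,"rz":-0.93}
    - {"x":44.4,"y":15.1,"z":-0.5,"rx":0,"ry":0,"rz":-0.93}
    - {"x":44.4,"y":15.1,"z":-0.5,"rx":0,"ry":0,"rz":-0.93}
    - {"x":44.4,"y":15.1,"z":-0.5,"rx":0,"ry":0,"rz":-0.93}
    - {"x":44.4,"y":15.1,"z":-0.5,"rx":0,"ry":0,"rz":-0.93}
    - {"x":44.4,"y":15.1,"z":-0.5,"rx":0,"ry":0,"rz":-0.93}
    - {"x":44.4,"y":15.1,"z":-0.5,"rx":0,"ry":0,"rz":-0.93}
    - {"x":44.4,"y":15.1,"z":-0.5,"rx":0,"ry":0,"rz":-0.93}
    - {"x":44.4,"y":15.1,"z":-0.5,"rx":0,"ry":0,"rz":-0.93}
    - {"x":44.4,"y":15.1,"z":-0.5,"rx":0,"ry":0,"rz":-0.93}
    - {"x":44.4,"y":15.1,"z":-0.5,"rx":0,"ry":0,"rz":-0.93}
    - {"x":44.4,"y":15.1,"z":-0.5,"rx":0,"ry":0,"rz":-0.93}
    - {"x":44.4,"y":15.1,"z":-0.5,"rx":0,"ry":0,"rz":-0.93}
    - {"x":44.4,"y":15.1,"z":-0.5,"rx":0,"ry":0,"rz":-0.93}
    - {"x":44.4,"y":15.1,"z":-0.5,"rx":0,"ry":0,"rz":-0.93}
    - {"x":44.4,"y":15.1,"z":-0.5,"rx":0,"ry":0,"rz":-0.93}
    - {"x":44.4,"y":15.1,"z":-0.5,"rx":0,"ry":0,"rz":-0.93}
    - {"x":44.4,"y":15.1,"z":-0.5,"rx":0,"ry":0,"rz":-0.93}

```text
time: 11.13
position: [0.5803, 0.1209, 0.1901]
tool_rot: [0.318, 0.948, -0.0, 0.0]
wrist_force: [-0.2, 0.3, 0.7]
gripper_width: 1.005
```

Run:
```python
from h import *
go(580.5,122,84,143)
s=cap('side');c=cap('top')
b=cv2.resize(s['frame'][110:210,180:270],(540,600),interpolation=cv2.INTER_CUBIC)
save(cv2.convertScaleAbs(b,alpha=1.5),'a2.png',1)
f=c['frame'];z=6
a=cv2.resize(f[230:280,362:418].astype(np.float32),None,fx=z,fy=z,interpolation=cv2.INTER_CUBIC)
m=((a[...,0]-a[...,2])<a[...,0]*.12)&(a.sum(2)>0)
```

```text
shift [ 0.05  0.1  10.61] rot [ 0.  0. -0.] yaw 143.0 -> 143.0 pos [580.3 120.9 190.1] q [ 0.21  0.37  0.07  1.27 -0.   -0.72]
```

View pics/a2.png

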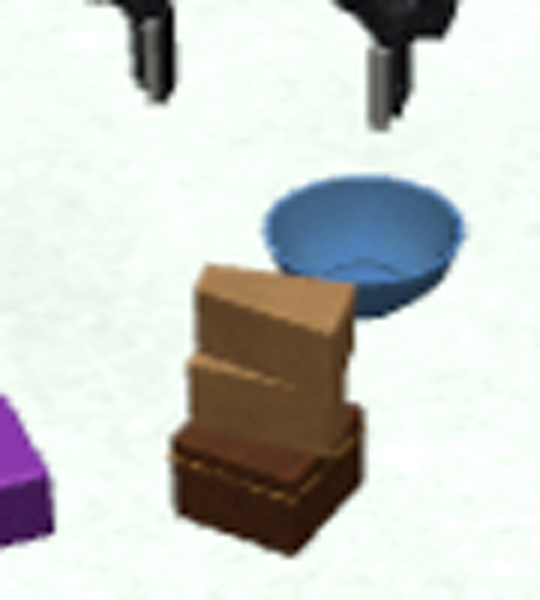

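Side view: upper wedge's top face (205,265),(355,288),(330,335),(195,290) agrees with the computed corners; jaws are aligned over its length. Descending.

>>> apply_moves:
  commands:
    - {"x":0.1,"y":0.1,"z":3,"rx":0,"ry":0,"rz":0}
    - {"x":0.1,"y":0.1,"z":5,"rx":0,"ry":0,"rz":0}
    - {"x":0.1,"y":0.1,"z":6.5,"rx":0,"ry":0,"rz":0}
    - {"x":0.1,"y":0.1,"z":8,"rx":0,"ry":0,"rz":0}
    - {"x":0.1,"y":0.1,"z":9,"rx":0,"ry":0,"rz":0}
    - {"x":0.1,"y":0.1,"z":10,"rx":0,"ry":0,"rz":0}
    - {"x":0.1,"y":0.1,"z":10.6,"rx":0,"ry":0,"rz":0}
    - {"x":0.1,"y":0.1,"z":10.6,"rx":0,"ry":0,"rz":0}
    - {"x":0.1,"y":0.1,"z":10.6,"rx":0,"ry":0,"rz":0}

```text
time: 11.98
position: [0.5803, 0.1234, 0.084]
tool_rot: [0.317, 0.948, -0.0, 0.0]
wrist_force: [0.6, 0.4, -0.2]
gripper_width: 0.999
```

>>> apply_moves:
  commands:
    - {"x":0,"y":0,"z":0,"rx":0,"ry":0,"rz":0}
    - {"x":0,"y":0,"z":0,"rx":0,"ry":0,"rz":0}
    - {"x":0,"y":0,"z":0,"rx":0,"ry":0,"rz":0}
    - {"x":0,"y":0,"z":0,"rx":0,"ry":0,"rz":0}
    - {"x":0,"y":0,"z":0,"rx":0,"ry":0,"rz":0}
    - {"x":0,"y":0,"z":0,"rx":0,"ry":0,"rz":0}
    - {"x":0,"y":0,"z":0,"rx":0,"ry":0,"rz":0}
  gripper: 0.6

```text
time: 12.57
position: [0.5811, 0.1237, 0.0851]
tool_rot: [0.317, 0.949, 0.001, 0.001]
wrist_force: [1.0, 0.6, 6.4]
gripper_width: 0.763
```

Run:
```python
from h import *
st=sensors.state();print(st['position'],st['wrist_force'],st['gripper_width'])
s=cap('side')
b=cv2.resize(s['frame'][120:210,190:260],(560,720)[:2],interpolation=cv2.INTER_CUBIC)
save(cv2.convertScaleAbs(b,alpha=1.5),'a3.png',.8)
```

```text
[0.58112109 0.12371887 0.0851167 ] [0.95257283 0.58233851 6.43767011] 0.7625599961816543
```

View pics/a3.png

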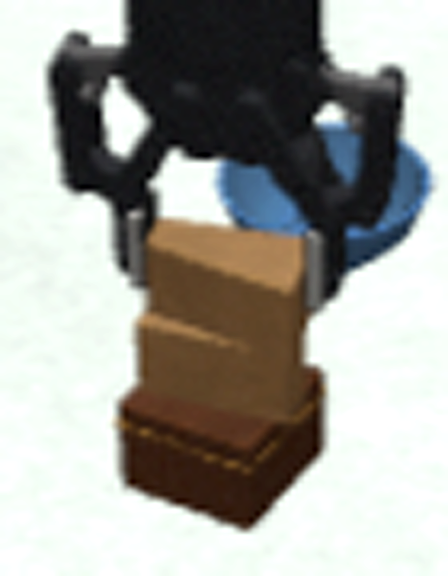

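Gripped: pads at both ends (135,250) and (315,270), opening 65 mm. Lift.

>>> apply_moves:
  commands:
    - {"x":0,"y":0,"z":-0.3,"rx":0,"ry":0,"rz":0}
    - {"x":0,"y":0,"z":-1,"rx":0,"ry":0,"rz":0}
    - {"x":0,"y":0,"z":-2.5,"rx":0,"ry":0,"rz":0}
    - {"x":0,"y":0,"z":-4.5,"rx":0,"ry":0,"rz":0}
    - {"x":0,"y":0,"z":-6.5,"rx":0,"ry":0,"rz":0}
    - {"x":0,"y":0,"z":-8,"rx":0,"ry":0,"rz":0}
    - {"x":0,"y":0,"z":-8,"rx":0,"ry":0,"rz":0}
    - {"x":0,"y":0,"z":-8,"rx":0,"ry":0,"rz":0}

```text
time: 13.28
position: [0.5806, 0.1235, 0.1646]
tool_rot: [0.317, 0.949, 0.0, 0.001]
wrist_force: [-0.5, 0.5, -1.1]
gripper_width: 0.763
```

Run:
```python
from h import *
a=np.radians(127); p=np.array([414.8,313.7])+22.5*np.array([np.cos(a),np.sin(a)]); print(p)
go(p[0],p[1],120,217)
```

```text
[401.25916198 331.66929898]
shift [26.85  5.85  4.44] rot [ 0.     0.002 -1.29 ] yaw 143.1 -> 217.0 pos [580.6 123.5 164.6] q [ 0.21  0.38  0.02  1.21 -0.   -0.72]
```

>>> apply_moves:
  commands:
    - {"x":2,"y":0.4,"z":0,"rx":0,"ry":0,"rz":-0.1}
    - {"x":4.5,"y":1,"z":0,"rx":0,"ry":0,"rz":-0.2}
    - {"x":7,"y":1.5,"z":0,"rx":0,"ry":0,"rz":-0.32}
    - {"x":9.5,"y":2.1,"z":0,"rx":0,"ry":0,"rz":-0.44}
    - {"x":12,"y":2.6,"z":0,"rx":0,"ry":0,"rz":-0.56}
    - {"x":14.5,"y":3.2,"z":0,"rx":0,"ry":0,"rz":-0.68}
    - {"x":17,"y":3.7,"z":0,"rx":0,"ry":0,"rz":-0.8}
    - {"x":19.5,"y":4.2,"z":0,"rx":0,"ry":0,"rz":-0.92}
    - {"x":22,"y":4.8,"z":0,"rx":0,"ry":0,"rz":-1.04}
    - {"x":24.5,"y":5.3,"z":1,"rx":0,"ry":0,"rz":-1.16}
    - {"x":26,"y":5.7,"z":2,"rx":0,"ry":0,"rz":-1.24}
    - {"x":26.8,"y":5.8,"z":3,"rx":0,"ry":0,"rz":-1.29}
    - {"x":26.8,"y":5.8,"z":4,"rx":0,"ry":0,"rz":-1.29}
    - {"x":26.8,"y":5.8,"z":4.4,"rx":0,"ry":0,"rz":-1.29}
    - {"x":26.8,"y":5.8,"z":4.4,"rx":0,"ry":0,"rz":-1.29}
    - {"x":26.8,"y":5.8,"z":4.4,"rx":0,"ry":0,"rz":-1.29}

```text
time: 14.62
position: [0.4011, 0.3302, 0.1194]
tool_rot: [-0.316, 0.949, -0.0, -0.0]
wrist_force: [0.0, 0.9, -1.6]
gripper_width: 0.759
```

Run:
```python
from h import *
go(401.3,331.7,9,217)
c=cap('top');s=cap('side')
fs=np.mean([cap('top')['frame'].astype(float) for _ in range(6)],0)
a=cv2.resize(fs[176:222,192:242],(550,506),interpolation=cv2.INTER_CUBIC)
b=cv2.resize(s['frame'][145:210,200:250].astype(float),(250,325),interpolation=cv2.INTER_CUBIC)
o=np.zeros((506,800,3));o[:,:550]=(a-20)*2.2;o[:325,550:]=b*1.5
save(np.clip(o,0,255).astype(np.uint8),'s4.png',1)
```

```text
shift [-0.12  0.11 11.04] rot [-0.    -0.001 -0.003] yaw -143.1 -> -143.0 pos [401.1 330.2 119.4] q [ 0.69  0.29 -0.24  1.04 -0.   -1.53]
```

View pics/s4.png

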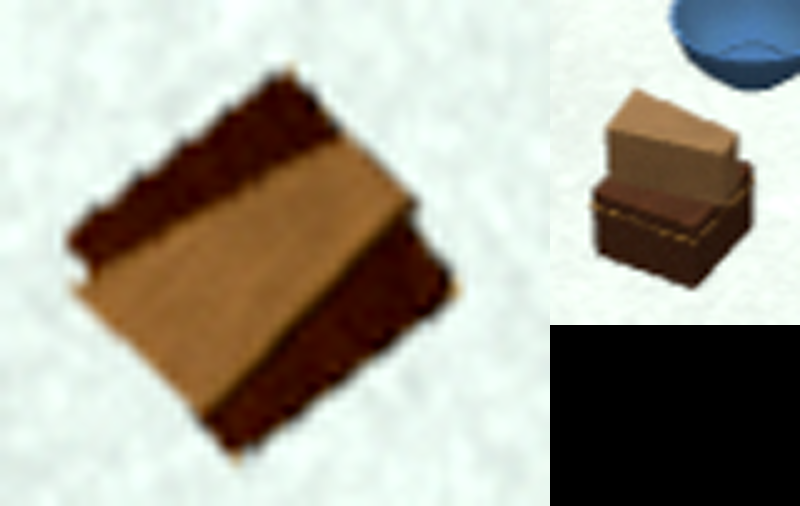

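Lower wedge (11x, origin 192,176): wide end (75,290)-(203,412), narrow end (345,138)-(412,203), straight side lower right; caddy corners (288,70),(455,290),(237,458),(70,243). Now lower the first wedge into the tray.

>>> apply_moves:
  commands:
    - {"x":-0.1,"y":0.1,"z":2,"rx":0,"ry":0,"rz":0}
    - {"x":-0.1,"y":0.1,"z":4.5,"rx":0,"ry":0,"rz":0}
    - {"x":-0.1,"y":0.1,"z":7,"rx":0,"ry":0,"rz":0}
    - {"x":-0.1,"y":0.1,"z":9,"rx":0,"ry":0,"rz":0}
    - {"x":-0.1,"y":0.1,"z":10,"rx":0,"ry":0,"rz":0}
    - {"x":-0.1,"y":0.1,"z":10.5,"rx":0,"ry":0,"rz":0}
    - {"x":-0.1,"y":0.1,"z":10.8,"rx":0,"ry":0,"rz":0}
    - {"x":-0.1,"y":0.1,"z":11,"rx":0,"ry":0,"rz":0}
    - {"x":-0.1,"y":0.1,"z":11,"rx":0,"ry":0,"rz":0}
    - {"x":-0.1,"y":0.1,"z":11,"rx":0,"ry":0,"rz":0}

```text
time: 15.85
position: [0.4015, 0.3327, 0.0106]
tool_rot: [-0.317, 0.948, 0.0, 0.001]
wrist_force: [0.2, 0.9, -0.7]
gripper_width: 0.76
```

>>> apply_moves:
  commands:
    - {"x":0,"y":0,"z":0.1,"rx":0,"ry":0,"rz":0}
    - {"x":0,"y":0,"z":0.1,"rx":0,"ry":0,"rz":0}
    - {"x":0,"y":0,"z":0.1,"rx":0,"ry":0,"rz":0}

```text
time: 16.1
position: [0.4012, 0.3324, 0.0092]
tool_rot: [-0.317, 0.948, 0.0, 0.0]
wrist_force: [0.4, -0.2, 1.4]
gripper_width: 0.761
```

>>> apply_moves:
  commands:
    - {"x":0,"y":0,"z":0.1,"rx":0,"ry":0,"rz":0}
    - {"x":0,"y":0,"z":0.1,"rx":0,"ry":0,"rz":0}
    - {"x":0,"y":0,"z":0.1,"rx":0,"ry":0,"rz":0}

```text
time: 16.35
position: [0.4012, 0.3324, 0.0091]
tool_rot: [-0.317, 0.948, 0.0, 0.001]
wrist_force: [-3.6, -3.4, 13.7]
gripper_width: 0.758
```

>>> apply_moves:
  commands:
    - {"x":0,"y":0,"z":-0.05,"rx":0,"ry":0,"rz":0}
    - {"x":0,"y":0,"z":-0.05,"rx":0,"ry":0,"rz":0}
    - {"x":0,"y":0,"z":-0.05,"rx":0,"ry":0,"rz":0}
    - {"x":0,"y":0,"z":-0.05,"rx":0,"ry":0,"rz":0}
    - {"x":0,"y":0,"z":-0.05,"rx":0,"ry":0,"rz":0}
    - {"x":0,"y":0,"z":-1,"rx":0,"ry":0,"rz":0}
    - {"x":0,"y":0,"z":-3,"rx":0,"ry":0,"rz":0}
    - {"x":0,"y":0,"z":-6,"rx":0,"ry":0,"rz":0}
    - {"x":0,"y":0,"z":-9,"rx":0,"ry":0,"rz":0}
    - {"x":0,"y":0,"z":-12,"rx":0,"ry":0,"rz":0}
    - {"x":0,"y":0,"z":-15,"rx":0,"ry":0,"rz":0}
    - {"x":0,"y":0,"z":-16,"rx":0,"ry":0,"rz":0}
    - {"x":0,"y":0,"z":-16,"rx":0,"ry":0,"rz":0}
  gripper: 1.0

```text
time: 17.43
position: [0.4022, 0.3333, 0.1711]
tool_rot: [-0.317, 0.948, 0.001, 0.003]
wrist_force: [0.6, 0.3, -0.1]
gripper_width: 1.001
```

Run:
```python
from h import *
c=cap('top');s=cap('side')
o=lambda u,v:(192+(u+.5)/11-.5,176+(v+.5)/11-.5)
W=ray(c,[o(203,412),o(412,203),o(345,138),o(75,290)],.081)[:,:2]*1000
# ordered as wedge(): wide/straight, narrow/straight, narrow/slant, wide/slant -> rigid fit
L=np.array([[-33,-10],[33,-10],[33,10],[-33,30]],float)
A=L-L.mean(0);B=W-W.mean(0);U,S,V=np.linalg.svd(A.T@B);R=(U@V).T
print('det',np.linalg.det(R)); ang=np.degrees(np.arctan2(R[1,0],R[0,0])); t=W.mean(0)-R@L.mean(0); print('low',t,ang,'res',(B-A@R.T).round(1).tolist())
print('side px', ((proj(s,wedge(*t,ang,81))-[200,145]+.5)*5-.5+[550,0]).round(0).tolist())
Q=ray(c,[o(288,70),o(455,290),o(237,458),o(70,243)],.045)[:,:2]*1000
print('caddy',Q.round(1).tolist(),Q.mean(0),[np.degrees(np.arctan2(*(Q[i]-Q[j])[::-1])) for i,j in((0,1),(3,2),(0,3),(1,2))])
go(*t,170,ang)
```

```text
det 0.9999999999999992
low [571.5073216  118.06375213] -45.33560864620883 res [[1.3, -0.2], [-0.7, 0.5], [-0.4, 0.8], [-0.2, -1.1]]
side px [[601.0, 125.0], [720.0, 152.0], [734.0, 131.0], [631.0, 85.0]]
caddy [[618.8, 118.5], [568.2, 81.6], [531.2, 131.6], [580.6, 168.5]] [574.68691764 125.03503854] [np.float64(36.071829214125806), np.float64(36.73116678491453), np.float64(-52.58305204964758), np.float64(-53.48014920777632)]
shift [ -0.75 -27.37  -0.24] rot [-0.     0.     1.437] yaw -143.0 -> -225.3 pos [400.9 332.1 167.6] q [ 0.69  0.26 -0.15  1.16 -0.   -1.52]
```

>>> apply_moves:
  commands:
    - {"x":-0.7,"y":-27.3,"z":-0.2,"rx":0,"ry":0,"rz":1.44}
    - {"x":-0.7,"y":-27.3,"z":-0.2,"rx":0,"ry":0,"rz":1.44}
    - {"x":-0.7,"y":-27.3,"z":-0.2,"rx":0,"ry":0,"rz":1.44}
    - {"x":-0.7,"y":-27.3,"z":-0.2,"rx":0,"ry":0,"rz":1.44}
    - {"x":-0.7,"y":-27.3,"z":-0.2,"rx":0,"ry":0,"rz":1.44}
    - {"x":-0.7,"y":-27.3,"z":-0.2,"rx":0,"ry":0,"rz":1.44}
    - {"x":-0.7,"y":-27.3,"z":-0.2,"rx":0,"ry":0,"rz":1.44}
    - {"x":-0.7,"y":-27.3,"z":-0.2,"rx":0,"ry":0,"rz":1.44}
    - {"x":-0.7,"y":-27.3,"z":-0.2,"rx":0,"ry":0,"rz":1.44}
    - {"x":-0.7,"y":-27.3,"z":-0.2,"rx":0,"ry":0,"rz":1.44}
    - {"x":-0.7,"y":-27.3,"z":-0.2,"rx":0,"ry":0,"rz":1.44}
    - {"x":-0.7,"y":-27.3,"z":-0.2,"rx":0,"ry":0,"rz":1.44}
    - {"x":-0.7,"y":-27.3,"z":-0.2,"rx":0,"ry":0,"rz":1.44}
    - {"x":-0.7,"y":-27.3,"z":-0.2,"rx":0,"ry":0,"rz":1.44}
    - {"x":-0.7,"y":-27.3,"z":-0.2,"rx":0,"ry":0,"rz":1.44}
    - {"x":-0.7,"y":-27.3,"z":-0.2,"rx":0,"ry":0,"rz":1.44}

```text
time: 18.87
position: [0.5705, 0.1184, 0.1692]
tool_rot: [0.386, 0.922, -0.0, -0.0]
wrist_force: [0.2, -0.8, -0.1]
gripper_width: 1.002
```

Run:
```python
from h import *
go(572,117.5,48.5,134.7)
s=cap('side')
fs=np.mean([cap('top')['frame'].astype(float) for _ in range(6)],0)
a=cv2.resize(fs[238:290,118:172],(540,520),interpolation=cv2.INTER_CUBIC)
b=cv2.resize(s['frame'][120:190,190:250].astype(float),(240,280),interpolation=cv2.INTER_CUBIC)
o=np.zeros((520,780,3));o[:,:540]=(a-20)*1.8;o[:280,540:]=b*1.5
save(np.clip(o,0,255).astype(np.uint8),'t1.png',1)
```

```text
shift [-0.17  0.05 12.07] rot [-0.001 -0.    -0.002] yaw 134.6 -> 134.7 pos [570.5 118.4 169.2] q [ 0.2   0.36  0.01  1.21 -0.   -0.57]
```

View pics/t1.png

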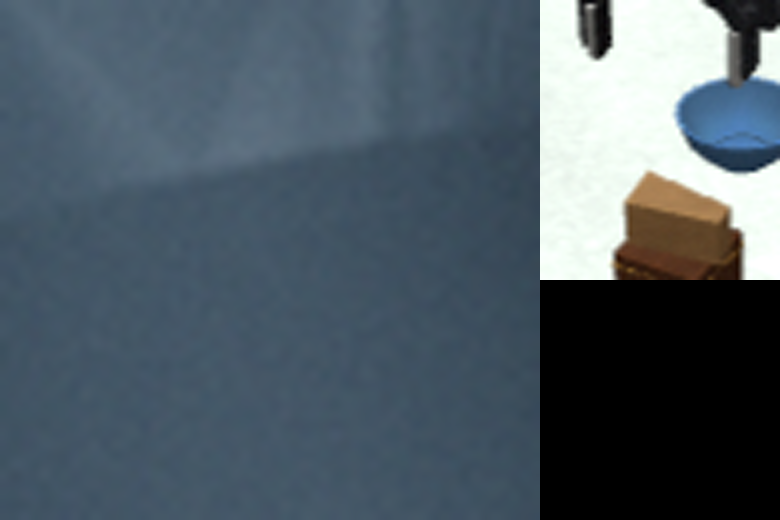

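The arm hides the tray from above; in the side view the stack is undisturbed and the jaws line up. Descend and grip the lower wedge.

>>> apply_moves:
  commands:
    - {"x":-0.1,"y":0.1,"z":3,"rx":0,"ry":0,"rz":0}
    - {"x":-0.1,"y":0.1,"z":6,"rx":0,"ry":0,"rz":0}
    - {"x":-0.1,"y":0.1,"z":8,"rx":0,"ry":0,"rz":0}
    - {"x":-0.1,"y":0.1,"z":9.5,"rx":0,"ry":0,"rz":0}
    - {"x":-0.1,"y":0.1,"z":10.5,"rx":0,"ry":0,"rz":0}
    - {"x":-0.1,"y":0.1,"z":11.5,"rx":0,"ry":0,"rz":0}
    - {"x":-0.1,"y":0.1,"z":12,"rx":0,"ry":0,"rz":0}
    - {"x":-0.1,"y":0.1,"z":12,"rx":0,"ry":0,"rz":0}
    - {"x":-0.1,"y":0.1,"z":12,"rx":0,"ry":0,"rz":0}

```text
time: 19.97
position: [0.5725, 0.1184, 0.0502]
tool_rot: [0.387, 0.922, 0.0, 0.0]
wrist_force: [-0.2, 0.5, 0.1]
gripper_width: 1.002
```

>>> apply_moves:
  commands:
    - {"x":0,"y":0,"z":0,"rx":0,"ry":0,"rz":0}
    - {"x":0,"y":0,"z":0,"rx":0,"ry":0,"rz":0}
    - {"x":0,"y":0,"z":0,"rx":0,"ry":0,"rz":0}
    - {"x":0,"y":0,"z":0,"rx":0,"ry":0,"rz":0}
    - {"x":0,"y":0,"z":0,"rx":0,"ry":0,"rz":0}
    - {"x":0,"y":0,"z":0,"rx":0,"ry":0,"rz":0}
    - {"x":0,"y":0,"z":0,"rx":0,"ry":0,"rz":0}
  gripper: 0.6

```text
time: 20.55
position: [0.573, 0.1185, 0.0511]
tool_rot: [0.387, 0.922, 0.001, 0.001]
wrist_force: [-0.9, 0.9, 4.8]
gripper_width: 0.758
```

>>> apply_moves:
  commands:
    - {"x":0,"y":0,"z":-0.3,"rx":0,"ry":0,"rz":0}
    - {"x":0,"y":0,"z":-1,"rx":0,"ry":0,"rz":0}
    - {"x":0,"y":0,"z":-2.5,"rx":0,"ry":0,"rz":0}
    - {"x":0,"y":0,"z":-4.5,"rx":0,"ry":0,"rz":0}
    - {"x":0,"y":0,"z":-6.5,"rx":0,"ry":0,"rz":0}
    - {"x":0,"y":0,"z":-8,"rx":0,"ry":0,"rz":0}
    - {"x":0,"y":0,"z":-8,"rx":0,"ry":0,"rz":0}
    - {"x":0,"y":0,"z":-8,"rx":0,"ry":0,"rz":0}

```text
time: 21.22
position: [0.5728, 0.1184, 0.1307]
tool_rot: [0.387, 0.922, 0.001, 0.001]
wrist_force: [0.1, 0.2, -0.8]
gripper_width: 0.762
```

Run:
```python
from h import *
a=np.radians(127); p=np.array([414.8,313.7])-22*np.array([np.cos(a),np.sin(a)]); print(p)
go(p[0],p[1],110,217)
s=cap('side'); fs=np.mean([cap('side')['frame'].astype(float) for _ in range(5)],0)
b=cv2.resize(fs[130:190,115:255],(784,336),interpolation=cv2.INTER_CUBIC)
save(np.clip(b*1.5,0,255).astype(np.uint8),'t2.png',1)
C=np.vstack([wedge(401.3,332,217,40)]); print(((proj(s,C)-[115,130]+.5)*5.6-.5).round(0).tolist())
a=np.radians(37);R=np.array([[np.cos(a),np.sin(a)],[-np.sin(a),np.cos(a)]])
T=np.array([[43.5,40.5],[-43.5,40.5],[-43.5,-40.5],[43.5,-40.5]])@R+[414.8,313.7]
print(((proj(s,np.c_[T,np.full(4,12)]/1000)-[115,130]+.5)*5.6-.5).round(0).tolist())
```

```text
[428.03993051 296.13001878]
shift [22.82  2.12  2.05] rot [ 0.     0.002 -1.44 ] yaw 134.5 -> 217.0 pos [572.8 118.4 130.7] q [ 0.2   0.39 -0.06  1.12 -0.   -0.57]
[[161.0, 116.0], [79.0, 179.0], [110.0, 190.0], [224.0, 136.0]]
[[169.0, 148.0], [61.0, 231.0], [190.0, 277.0], [294.0, 189.0]]
```

View pics/t2.png

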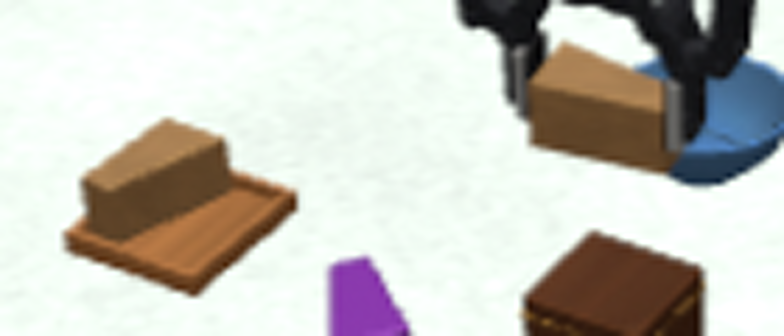

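First wedge lies square in the tray (top corners (168,119),(82,180),(108,190),(226,139), matching the plan); the second is held level. Carrying it over.

>>> apply_moves:
  commands:
    - {"x":1.5,"y":0.1,"z":0,"rx":0,"ry":0,"rz":-0.09}
    - {"x":3.5,"y":0.3,"z":0,"rx":0,"ry":0,"rz":-0.2}
    - {"x":5.5,"y":0.5,"z":0,"rx":0,"ry":0,"rz":-0.32}
    - {"x":7.5,"y":0.7,"z":0,"rx":0,"ry":0,"rz":-0.44}
    - {"x":9.5,"y":0.9,"z":0,"rx":0,"ry":0,"rz":-0.56}
    - {"x":11.5,"y":1.1,"z":0,"rx":0,"ry":0,"rz":-0.68}
    - {"x":13.5,"y":1.2,"z":0,"rx":0,"ry":0,"rz":-0.8}
    - {"x":15.5,"y":1.4,"z":0,"rx":0,"ry":0,"rz":-0.92}
    - {"x":17.5,"y":1.6,"z":0,"rx":0,"ry":0,"rz":-1.04}
    - {"x":19.5,"y":1.8,"z":0.5,"rx":0,"ry":0,"rz":-1.16}
    - {"x":21,"y":2,"z":1,"rx":0,"ry":0,"rz":-1.28}
    - {"x":22,"y":2.1,"z":1.5,"rx":0,"ry":0,"rz":-1.36}
    - {"x":22.8,"y":2.1,"z":2,"rx":0,"ry":0,"rz":-1.42}
    - {"x":22.8,"y":2.1,"z":2,"rx":0,"ry":0,"rz":-1.44}
    - {"x":22.8,"y":2.1,"z":2,"rx":0,"ry":0,"rz":-1.44}
    - {"x":22.8,"y":2.1,"z":2,"rx":0,"ry":0,"rz":-1.44}

```text
time: 22.85
position: [0.4278, 0.2955, 0.1098]
tool_rot: [-0.316, 0.949, -0.0, -0.0]
wrist_force: [-0.1, 0.2, -1.1]
gripper_width: 0.762
```

Run:
```python
from h import *
go(428,296.1,70,217)
fs=np.mean([cap('side')['frame'].astype(float) for _ in range(4)],0)
print(sensors.state()['wrist_force'])
go(428,296.1,11,217)
```

```text
shift [-0.05  0.03  3.98] rot [-0.    -0.    -0.002] yaw -143.1 -> -143.0 pos [427.8 295.5 109.8] q [ 0.6   0.3  -0.25  1.02 -0.   -1.61]
[ 0.45006561  0.07502846 -0.69620632]
shift [-0.04  0.05  9.9 ] rot [-0.     0.    -0.002] yaw -143.1 -> -143.0 pos [428.  295.5 110. ] q [ 0.6   0.3  -0.25  1.02 -0.   -1.61]
```

>>> apply_moves:
  commands:
    - {"x":0,"y":0,"z":1.5,"rx":0,"ry":0,"rz":0}
    - {"x":0,"y":0,"z":3.5,"rx":0,"ry":0,"rz":0}
    - {"x":0,"y":0,"z":5.5,"rx":0,"ry":0,"rz":0}
    - {"x":0,"y":0,"z":7,"rx":0,"ry":0,"rz":0}
    - {"x":0,"y":0,"z":8,"rx":0,"ry":0,"rz":0}
    - {"x":0,"y":0,"z":8.8,"rx":0,"ry":0,"rz":0}
    - {"x":0,"y":0,"z":9.3,"rx":0,"ry":0,"rz":0}
    - {"x":0,"y":0,"z":9.6,"rx":0,"ry":0,"rz":0}
    - {"x":0,"y":0,"z":9.8,"rx":0,"ry":0,"rz":0}
    - {"x":0,"y":0,"z":9.8,"rx":0,"ry":0,"rz":0}
    - {"x":0,"y":0,"z":9.8,"rx":0,"ry":0,"rz":0}

```text
time: 23.97
position: [0.4278, 0.296, 0.0122]
tool_rot: [-0.317, 0.948, 0.0, 0.0]
wrist_force: [-0.1, -1.0, -0.6]
gripper_width: 0.762
```

>>> apply_moves:
  commands:
    - {"x":0,"y":0,"z":0.1,"rx":0,"ry":0,"rz":0}
    - {"x":0,"y":0,"z":0.1,"rx":0,"ry":0,"rz":0}
    - {"x":0,"y":0,"z":0.1,"rx":0,"ry":0,"rz":0}

```text
time: 24.22
position: [0.4277, 0.2959, 0.0111]
tool_rot: [-0.317, 0.948, 0.0, 0.0]
wrist_force: [0.3, 1.1, -0.3]
gripper_width: 0.758
```

>>> apply_moves:
  commands:
    - {"x":0,"y":0,"z":0.1,"rx":0,"ry":0,"rz":0}
    - {"x":0,"y":0,"z":0.1,"rx":0,"ry":0,"rz":0}
    - {"x":0,"y":0,"z":0.1,"rx":0,"ry":0,"rz":0}

```text
time: 24.47
position: [0.4277, 0.2959, 0.011]
tool_rot: [-0.317, 0.948, 0.0, 0.001]
wrist_force: [-2.5, -2.0, 14.0]
gripper_width: 0.762
```

>>> apply_moves:
  commands:
    - {"x":0,"y":0,"z":0.1,"rx":0,"ry":0,"rz":0}
    - {"x":0,"y":0,"z":0.1,"rx":0,"ry":0,"rz":0}
    - {"x":0,"y":0,"z":0.1,"rx":0,"ry":0,"rz":0}

```text
time: 24.72
position: [0.4277, 0.2959, 0.011]
tool_rot: [-0.317, 0.948, 0.0, 0.001]
wrist_force: [-6.2, -4.8, 26.2]
gripper_width: 0.761
```

>>> apply_moves:
  commands:
    - {"x":0,"y":0,"z":-0.15,"rx":0,"ry":0,"rz":0}
    - {"x":0,"y":0,"z":-0.15,"rx":0,"ry":0,"rz":0}
    - {"x":0,"y":0,"z":-0.15,"rx":0,"ry":0,"rz":0}

```text
time: 24.97
position: [0.4278, 0.296, 0.011]
tool_rot: [-0.317, 0.948, 0.0, 0.001]
wrist_force: [-2.6, -1.8, 12.2]
gripper_width: 0.761
```

>>> apply_moves:
  commands:
    - {"x":0,"y":0,"z":0,"rx":0,"ry":0,"rz":0}
    - {"x":0,"y":0,"z":0,"rx":0,"ry":0,"rz":0}
    - {"x":0,"y":0,"z":0,"rx":0,"ry":0,"rz":0}
    - {"x":0,"y":0,"z":0,"rx":0,"ry":0,"rz":0}
    - {"x":0,"y":0,"z":0,"rx":0,"ry":0,"rz":0}
    - {"x":0,"y":0,"z":-1,"rx":0,"ry":0,"rz":0}
    - {"x":0,"y":0,"z":-3,"rx":0,"ry":0,"rz":0}
    - {"x":0,"y":0,"z":-6,"rx":0,"ry":0,"rz":0}
    - {"x":0,"y":0,"z":-9,"rx":0,"ry":0,"rz":0}
    - {"x":0,"y":0,"z":-12,"rx":0,"ry":0,"rz":0}
    - {"x":0,"y":0,"z":-13,"rx":0,"ry":0,"rz":0}
    - {"x":0,"y":0,"z":-13,"rx":0,"ry":0,"rz":0}
  gripper: 1.0

```text
time: 25.97
position: [0.4289, 0.2968, 0.1437]
tool_rot: [-0.317, 0.948, 0.001, 0.003]
wrist_force: [-0.1, 0.5, -0.0]
gripper_width: 1.002
```

Run:
```python
from h import *
c=cap('top'); f=np.mean([cap('top')['frame'].astype(np.float32) for _ in range(6)],0)
z=8; a=cv2.resize(f[176:222,188:246],None,fx=z,fy=z,interpolation=cv2.INTER_CUBIC)
g=a.sum(2); m=(g<(np.percentile(g,3)+np.percentile(g,97))/2).astype(np.uint8)
cs,_=cv2.findContours(m,cv2.RETR_EXTERNAL,cv2.CHAIN_APPROX_NONE); ct=max(cs,key=cv2.contourArea)[:,0]
w=(ray(c,(ct+.5)/z-.5+[188,176],.045)[:,:2]*1000).astype(np.float32); print(cv2.minAreaRect(w))
# slab 
a=cv2.resize(f[184:240,276:332],None,fx=z,fy=z,interpolation=cv2.INTER_CUBIC)
g=a.sum(2); m=(g<(np.percentile(g,3)+np.percentile(g,97))/2).astype(np.uint8)
cs,_=cv2.findContours(m,cv2.RETR_EXTERNAL,cv2.CHAIN_APPROX_NONE); ct=max(cs,key=cv2.contourArea)[:,0]
w=(ray(c,(ct+.5)/z-.5+[276,184],.006)[:,:2]*1000).astype(np.float32); print(cv2.minAreaRect(w))
go(574,124,120,127)
```

```text
((575.134765625, 125.11637878417969), (66.42816162109375, 66.33621978759766), 35.85142517089844)
((538.012451171875, -98.60697937011719), (91.04598999023438, 90.89295196533203), 77.91764068603516)
shift [ -1.45 -22.54   1.9 ] rot [-0.002 -0.002  1.57 ] yaw -143.0 -> -233.0 pos [426.9 295.3 139.1] q [ 0.61  0.28 -0.2   1.09 -0.   -1.61]
```

>>> apply_moves:
  commands:
    - {"x":-1.3,"y":-22.7,"z":1.5,"rx":0,"ry":0,"rz":1.59}
    - {"x":-1.3,"y":-22.7,"z":1.5,"rx":0,"ry":0,"rz":1.59}
    - {"x":-1.3,"y":-22.7,"z":1.5,"rx":0,"ry":0,"rz":1.59}
    - {"x":-1.3,"y":-22.7,"z":1.5,"rx":0,"ry":0,"rz":1.59}
    - {"x":-1.3,"y":-22.7,"z":1.5,"rx":0,"ry":0,"rz":1.59}
    - {"x":-1.3,"y":-22.7,"z":1.5,"rx":0,"ry":0,"rz":1.59}
    - {"x":-1.3,"y":-22.7,"z":1.5,"rx":0,"ry":0,"rz":1.59}
    - {"x":-1.3,"y":-22.7,"z":1.5,"rx":0,"ry":0,"rz":1.59}
    - {"x":-1.3,"y":-22.7,"z":1.5,"rx":0,"ry":0,"rz":1.59}
    - {"x":-1.3,"y":-22.7,"z":1.5,"rx":0,"ry":0,"rz":1.59}
    - {"x":-1.3,"y":-22.7,"z":1.5,"rx":0,"ry":0,"rz":1.59}
    - {"x":-1.3,"y":-22.7,"z":1.5,"rx":0,"ry":0,"rz":1.59}
    - {"x":-1.3,"y":-22.7,"z":1.5,"rx":0,"ry":0,"rz":1.59}
    - {"x":-1.3,"y":-22.7,"z":1.5,"rx":0,"ry":0,"rz":1.59}
    - {"x":-1.3,"y":-22.7,"z":1.5,"rx":0,"ry":0,"rz":1.59}
    - {"x":-1.3,"y":-22.7,"z":1.5,"rx":0,"ry":0,"rz":1.59}
    - {"x":-1.3,"y":-22.7,"z":1.5,"rx":0,"ry":0,"rz":1.59}

```text
time: 27.73
position: [0.5743, 0.1222, 0.125]
tool_rot: [0.454, 0.891, -0.0, -0.0]
wrist_force: [0.1, -0.4, 0.4]
gripper_width: 1.0
```

Run:
```python
from h import *
go(575,125.5,8,126)
s=cap('side'); fs=np.mean([cap('side')['frame'].astype(float) for _ in range(5)],0)
b=cv2.resize(fs[120:210,115:255],(784,504),interpolation=cv2.INTER_CUBIC)
save(np.clip(b*1.5,0,255).astype(np.uint8),'t3.png',1)
a=np.radians(36);R=np.array([[np.cos(a),np.sin(a)],[-np.sin(a),np.cos(a)]])
T=np.array([[32,32],[-32,32],[-32,-32],[32,-32]])@R+[575,125.5]
print(((proj(s,np.c_[T,np.full(4,45)]/1000)-[115,120]+.5)*5.6-.5).round(0).tolist())
print(((proj(s,wedge(428,296.1,37,40))-[115,120]+.5)*5.6-.5).round(0).tolist())
```

```text
shift [ 0.22  0.26 11.7 ] rot [-0.001 -0.     0.   ] yaw 126.0 -> 126.0 pos [574.3 122.2 125. ] q [ 0.21  0.4  -0.06  1.11 -0.   -0.42]
[[588.0, 283.0], [516.0, 351.0], [633.0, 393.0], [702.0, 321.0]]
[[182.0, 271.0], [263.0, 205.0], [231.0, 195.0], [118.0, 249.0]]
```

View pics/t3.png

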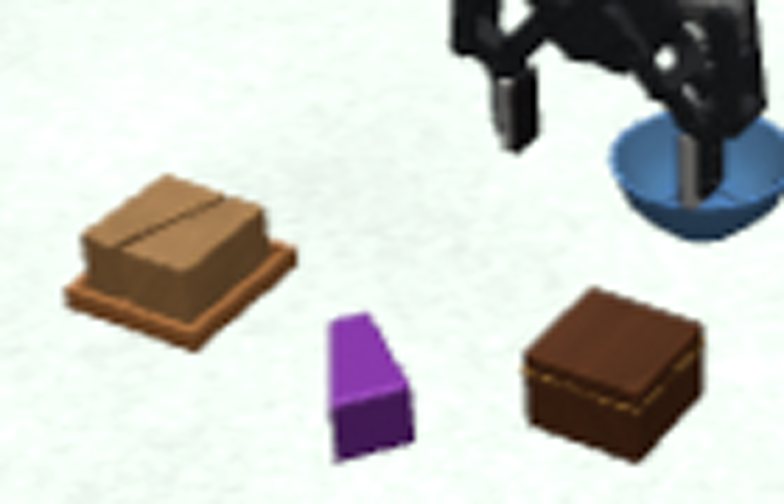

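Both wedges sit flat, head to tail in the tray; caddy corners agree with the estimate. Descend over the caddy and grip.

>>> apply_moves:
  commands:
    - {"x":0.2,"y":0.3,"z":2,"rx":0,"ry":0,"rz":0}
    - {"x":0.2,"y":0.3,"z":4.5,"rx":0,"ry":0,"rz":0}
    - {"x":0.2,"y":0.3,"z":6.5,"rx":0,"ry":0,"rz":0}
    - {"x":0.2,"y":0.3,"z":8,"rx":0,"ry":0,"rz":0}
    - {"x":0.2,"y":0.3,"z":9.5,"rx":0,"ry":0,"rz":0}
    - {"x":0.2,"y":0.3,"z":10.7,"rx":0,"ry":0,"rz":0}
    - {"x":0.2,"y":0.3,"z":11.5,"rx":0,"ry":0,"rz":0}
    - {"x":0.2,"y":0.3,"z":11.5,"rx":0,"ry":0,"rz":0}
    - {"x":0.2,"y":0.3,"z":11.5,"rx":0,"ry":0,"rz":0}

```text
time: 28.78
position: [0.5756, 0.1256, 0.0103]
tool_rot: [0.455, 0.891, -0.0, -0.0]
wrist_force: [0.2, 0.7, -0.0]
gripper_width: 1.005
```

>>> apply_moves:
  commands:
    - {"x":0,"y":0,"z":0,"rx":0,"ry":0,"rz":0}
    - {"x":0,"y":0,"z":0,"rx":0,"ry":0,"rz":0}
    - {"x":0,"y":0,"z":0,"rx":0,"ry":0,"rz":0}
    - {"x":0,"y":0,"z":0,"rx":0,"ry":0,"rz":0}
    - {"x":0,"y":0,"z":0,"rx":0,"ry":0,"rz":0}
    - {"x":0,"y":0,"z":0,"rx":0,"ry":0,"rz":0}
    - {"x":0,"y":0,"z":0,"rx":0,"ry":0,"rz":0}
  gripper: 0.6

```text
time: 29.37
position: [0.5764, 0.1258, 0.0115]
tool_rot: [0.455, 0.891, 0.001, 0.001]
wrist_force: [-0.1, -1.0, 6.1]
gripper_width: 0.741
```

>>> apply_moves:
  commands:
    - {"x":0,"y":0,"z":-0.3,"rx":0,"ry":0,"rz":0}
    - {"x":0,"y":0,"z":-1,"rx":0,"ry":0,"rz":0}
    - {"x":0,"y":0,"z":-2.5,"rx":0,"ry":0,"rz":0}
    - {"x":0,"y":0,"z":-4.5,"rx":0,"ry":0,"rz":0}
    - {"x":0,"y":0,"z":-6.5,"rx":0,"ry":0,"rz":0}
    - {"x":0,"y":0,"z":-8.5,"rx":0,"ry":0,"rz":0}
    - {"x":0,"y":0,"z":-10,"rx":0,"ry":0,"rz":0}
    - {"x":0,"y":0,"z":-10,"rx":0,"ry":0,"rz":0}
    - {"x":0,"y":0,"z":-10,"rx":0,"ry":0,"rz":0}

```text
time: 30.12
position: [0.5761, 0.1257, 0.111]
tool_rot: [0.455, 0.891, 0.0, 0.001]
wrist_force: [0.3, 0.3, -1.6]
gripper_width: 0.739
```

Run:
```python
from h import *
go(538,-98.6,80,78)
```

```text
shift [-15.94 -16.23   3.09] rot [0.002 0.    0.836] yaw 125.9 -> 78.0 pos [576.1 125.7 111. ] q [ 0.21  0.41 -0.08  1.08 -0.   -0.41]
```

>>> apply_moves:
  commands:
    - {"x":-1.5,"y":-1.5,"z":0,"rx":0,"ry":0,"rz":0.08}
    - {"x":-3.5,"y":-3.5,"z":0,"rx":0,"ry":0,"rz":0.18}
    - {"x":-5.5,"y":-5.6,"z":0,"rx":0,"ry":0,"rz":0.28}
    - {"x":-7.5,"y":-7.6,"z":0,"rx":0,"ry":0,"rz":0.38}
    - {"x":-9.5,"y":-9.7,"z":0,"rx":0,"ry":0,"rz":0.48}
    - {"x":-11.5,"y":-11.7,"z":0,"rx":0,"ry":0,"rz":0.58}
    - {"x":-13.5,"y":-13.7,"z":0.5,"rx":0,"ry":0,"rz":0.68}
    - {"x":-15,"y":-15.2,"z":1,"rx":0,"ry":0,"rz":0.76}
    - {"x":-15.7,"y":-16,"z":1.8,"rx":0,"ry":0,"rz":0.82}
    - {"x":-15.9,"y":-16.2,"z":2.5,"rx":0,"ry":0,"rz":0.84}
    - {"x":-15.9,"y":-16.2,"z":3.1,"rx":0,"ry":0,"rz":0.84}
    - {"x":-15.9,"y":-16.2,"z":3.1,"rx":0,"ry":0,"rz":0.84}
    - {"x":-15.9,"y":-16.2,"z":3.1,"rx":0,"ry":0,"rz":0.84}
    - {"x":-15.9,"y":-16.2,"z":3.1,"rx":0,"ry":0,"rz":0.84}

```text
time: 31.28
position: [0.5378, -0.0973, 0.0793]
tool_rot: [0.778, 0.628, -0.0, -0.0]
wrist_force: [-0.2, 1.1, -1.9]
gripper_width: 0.741
```

Run:
```python
from h import *
go(538,-98.6,19,78)
```

```text
shift [-0.13  0.05  6.03] rot [-0.     0.    -0.002] yaw 77.9 -> 78.0 pos [537.8 -97.3  79.3] q [-0.18  0.37 -0.23  0.97  0.    0.03]
```

Contact expected at TCP ≈ 17–18 mm.

>>> apply_moves:
  commands:
    - {"x":-0.1,"y":0,"z":1.5,"rx":0,"ry":0,"rz":0}
    - {"x":-0.1,"y":0,"z":3,"rx":0,"ry":0,"rz":0}
    - {"x":-0.1,"y":0,"z":4.2,"rx":0,"ry":0,"rz":0}
    - {"x":-0.1,"y":0,"z":5,"rx":0,"ry":0,"rz":0}
    - {"x":-0.1,"y":0,"z":5.5,"rx":0,"ry":0,"rz":0}
    - {"x":-0.1,"y":0,"z":5.8,"rx":0,"ry":0,"rz":0}
    - {"x":-0.1,"y":0,"z":6,"rx":0,"ry":0,"rz":0}
    - {"x":-0.1,"y":0,"z":6,"rx":0,"ry":0,"rz":0}
    - {"x":-0.1,"y":0,"z":6,"rx":0,"ry":0,"rz":0}

```text
time: 32.03
position: [0.5377, -0.0991, 0.0198]
tool_rot: [0.778, 0.628, 0.0, 0.0]
wrist_force: [-0.1, -0.7, -1.6]
gripper_width: 0.739
```

>>> apply_moves:
  commands:
    - {"x":0,"y":0,"z":0.1,"rx":0,"ry":0,"rz":0}
    - {"x":0,"y":0,"z":0.1,"rx":0,"ry":0,"rz":0}
    - {"x":0,"y":0,"z":0.1,"rx":0,"ry":0,"rz":0}

```text
time: 32.28
position: [0.5375, -0.0992, 0.0186]
tool_rot: [0.779, 0.628, 0.0, 0.0]
wrist_force: [-0.1, 0.3, -1.7]
gripper_width: 0.734
```

>>> apply_moves:
  commands:
    - {"x":0,"y":0,"z":0.1,"rx":0,"ry":0,"rz":0}
    - {"x":0,"y":0,"z":0.1,"rx":0,"ry":0,"rz":0}
    - {"x":0,"y":0,"z":0.1,"rx":0,"ry":0,"rz":0}

```text
time: 32.53
position: [0.5376, -0.0992, 0.0175]
tool_rot: [0.779, 0.628, 0.0, 0.0]
wrist_force: [-0.3, -0.5, 1.0]
gripper_width: 0.739
```

>>> apply_moves:
  commands:
    - {"x":0,"y":0,"z":0.05,"rx":0,"ry":0,"rz":0}
    - {"x":0,"y":0,"z":0.05,"rx":0,"ry":0,"rz":0}
    - {"x":0,"y":0,"z":0.05,"rx":0,"ry":0,"rz":0}

```text
time: 32.78
position: [0.5376, -0.0992, 0.0175]
tool_rot: [0.779, 0.628, 0.0, 0.0]
wrist_force: [-2.8, -0.2, 6.8]
gripper_width: 0.737
```

Contact. Release and rise, then retreat toward the base side so both cameras can see.

>>> apply_moves:
  commands:
    - {"x":0,"y":0,"z":0,"rx":0,"ry":0,"rz":0}
    - {"x":0,"y":0,"z":0,"rx":0,"ry":0,"rz":0}
    - {"x":0,"y":0,"z":0,"rx":0,"ry":0,"rz":0}
    - {"x":0,"y":0,"z":0,"rx":0,"ry":0,"rz":0}
    - {"x":0,"y":0,"z":0,"rx":0,"ry":0,"rz":0}
    - {"x":0,"y":0,"z":-1,"rx":0,"ry":0,"rz":0}
    - {"x":0,"y":0,"z":-3,"rx":0,"ry":0,"rz":0}
    - {"x":0,"y":0,"z":-6,"rx":0,"ry":0,"rz":0}
    - {"x":0,"y":0,"z":-9,"rx":0,"ry":0,"rz":0}
    - {"x":0,"y":0,"z":-13,"rx":0,"ry":0,"rz":0}
    - {"x":0,"y":0,"z":-17,"rx":0,"ry":0,"rz":0}
    - {"x":0,"y":0,"z":-20,"rx":0,"ry":0,"rz":0}
    - {"x":0,"y":0,"z":-20,"rx":0,"ry":0,"rz":0}
  gripper: 1.0

```text
time: 33.87
position: [0.5399, -0.0996, 0.2242]
tool_rot: [0.779, 0.628, 0.003, 0.004]
wrist_force: [-0.4, 0.2, -0.9]
gripper_width: 0.997
```

Run:
```python
from h import *
go(350,50,230,78)
```

```text
shift [ 10.59 -21.72  -0.8 ] rot [ 0.01  -0.    -0.004] yaw 77.7 -> 78.0 pos [539.9 -99.6 224.2] q [-0.18  0.27  0.02  1.3  -0.    0.03]
```

>>> apply_moves:
  commands:
    - {"x":10.5,"y":-21.7,"z":-1,"rx":0,"ry":0,"rz":0}
    - {"x":10.5,"y":-21.7,"z":-1,"rx":0,"ry":0,"rz":0}
    - {"x":10.5,"y":-21.7,"z":-1,"rx":0,"ry":0,"rz":0}
    - {"x":10.5,"y":-21.7,"z":-1,"rx":0,"ry":0,"rz":0}
    - {"x":10.5,"y":-21.7,"z":-1,"rx":0,"ry":0,"rz":0}
    - {"x":10.5,"y":-21.7,"z":-1,"rx":0,"ry":0,"rz":0}
    - {"x":10.5,"y":-21.7,"z":-1,"rx":0,"ry":0,"rz":0}
    - {"x":10.5,"y":-21.7,"z":-1,"rx":0,"ry":0,"rz":0}
    - {"x":10.5,"y":-21.7,"z":-1,"rx":0,"ry":0,"rz":0}
    - {"x":10.5,"y":-21.7,"z":-1,"rx":0,"ry":0,"rz":0}
    - {"x":10.5,"y":-21.7,"z":-1,"rx":0,"ry":0,"rz":0}

```text
time: 34.78
position: [0.3483, 0.0491, 0.2268]
tool_rot: [0.779, 0.627, -0.0, 0.0]
wrist_force: [0.3, 0.0, -0.4]
gripper_width: 1.0
```

Run:
```python
from h import *
c=cap('top');s=cap('side')
save(c['frame'],'end_top.png'); save(s['frame'],'end_side.png')
f=c['frame'].astype(np.float32); z=6
a=cv2.resize(f[226:282,358:422],None,fx=z,fy=z,interpolation=cv2.INTER_CUBIC)
k=proj(c,[[.428,-.321,.051],[.538,-.099,.051]]); print('expected px cup rim, caddy top (1.5x)',(k*1.5).round(0))
```

```text
expected px cup rim, caddy top (1.5x) [[594. 383.]
 [459. 319.]]
```

View pics/end_top.png

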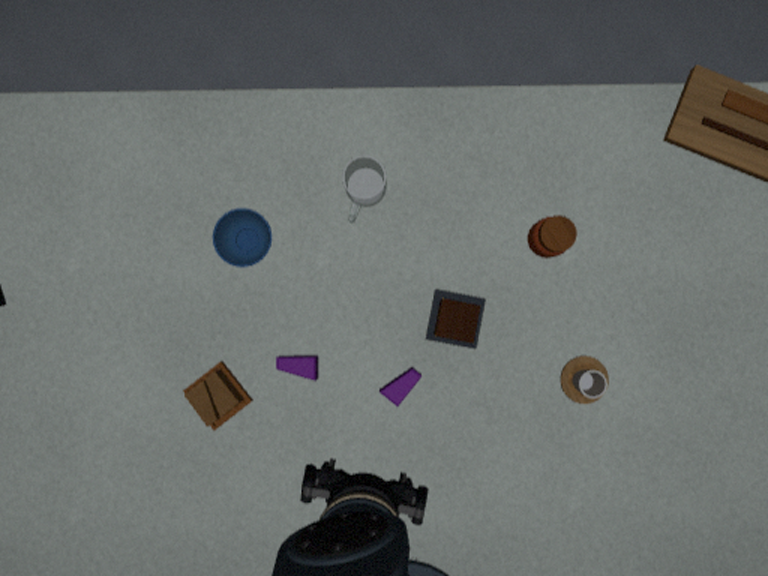

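View pics/end_side.png

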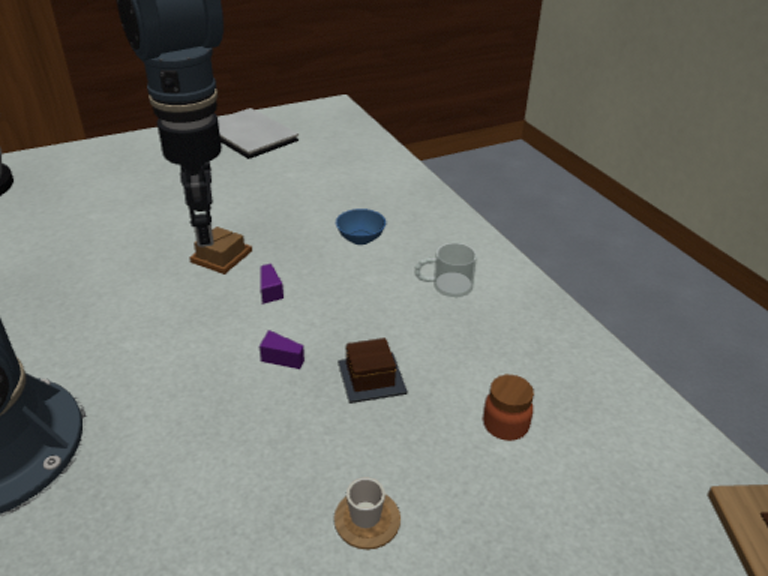

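Top: cup rim (593,384), where (594,383) is expected for a centred cup; caddy (459,320), expected (459,319), parallel to the slab. Both wedges are in the tray and the bystanders haven't moved. The side view agrees, so I'm handing it in.

```bash
python3 -c "
from station import robot; print(robot.close_job())"
```

```text
the job is handed in; nothing more can be done
None
```

I took the stack apart and handed the job in at about 35 s of the 120 s; the system gives no verdict. The cup is upright on the coaster and both brown wedges lie flat, head to tail, in the tray. The caddy is in the middle of the slab, parallel to its sides.

- **Positions:** in the final top view the cup and caddy are within about 1 pixel (roughly 2 mm) of where they should be if centred.
- **Wedges:** they look level in the side view. I saw no pitch or gap problem, but did not measure their height above the tray floor separately.
- **Bystanders:** the pitcher, bowl, jar and purple wedges look unmoved, and the gripper is clear of everything.
- **Forces:** I lowered each thing in about 1 mm steps until contact; the highest contact reading was 26 N (the second wedge), and nothing was dropped.
- **Disagreements:** the two cameras differed by 2–7 mm (worst on my first hand-picked cup position), and the wedges touched down about 1 mm higher than calculated. Both were within what the grips and fits allow.
- **Check that failed:** one top view of the tray was blocked by the arm, so I checked the tray from the side camera instead.

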